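# Post the ground parts into the dust box

## Task

Put the ground steel block and the drill chuck away from the grit in the padded dust box: set each on the infeed plate and push it in through the sprung flap until it tips over the ledge, drops into the box and the flap has shut behind it. Send the heavy steel block first and let the flap shut, then the chuck, so that the block does not fall on the chuck. Leave everything else where it is.

Things in the scene. Friction and masses are not known exactly. Their poses are not given: they have to be found in the camera images.
- dust_box: Grey box 184 mm high with a clear window as roof, fixed to the bench. Origin: on the bench top under the middle of its front face; +x runs into the box (the way parts are pushed), y across, z up. Box x = 0 to 145 mm, 76 wide (front frame 96 wide, 10 thick). Before it, level with its doorway, an infeed plate on legs. Behind the ledge is a pit, floor padded, 105 long, 60 wide, 106 deep.
- infeed (a point): On top of the infeed plate, on the centre line, 45 mm before the front face (dust_box x = -45, z = 116 mm): a good place to set a part down. The plate is bright metal, level, 100 mm wide, without rails, top at z = 116; it begins at x = -115 and runs on flush through the doorway to the ledge at x = 30.
- doorway (a point): Middle of the doorway at the front face, on the plate (dust_box x = 0, z = 116 mm). Doorway 60 mm wide, 60 high, up to the lintel's lower edge at z = 176 (lintel 8 high, 8 thick). To get a part over the ledge the fingertips must pass 15 to 20 mm in under the lintel, so the tool must lean: 36 to 45 degrees from vertical, tips forward, clears it.
- ledge (a point): Middle of the inner edge of the plate, behind the flap (dust_box x = 30, z = 116 mm). A part whose middle is pushed past this edge tips over it by itself and drops into the pit; short of that it stays on the plate and keeps the flap from shutting. Side walls at y = +-30 mm.
- dust_flap (a joint): Steel flap in the doorway, 56 mm wide, 60 long, 3 thick, rubber lower edge. Hinge across the top (dust_box x = 12, z = 178 mm); swings inward only. 0 = shut, hanging straight down; grows to 1.5 rad as it is pushed in and up. Weak spring (0.01 N m shut, 0.05 open) and its 40 g close it; it rides on whatever is under it and shuts when that has dropped away.
- steel_block: Dark ground steel block, 40 (x) x 62 (y) x 26 mm (z), 0.48 kg, flat on the bench, with a small hole in its top. Origin: centre of its underside. Goes through the doorway only end on (its y axis along the way in).
- drill_chuck: Bright round drill chuck, 40 mm diameter, 50 mm high, 0.28 kg, standing on its back end, its nose tapering above. Origin: centre of its underside, z up.
- grease_cartridge: Tall red and white cartridge, 54 mm diameter, 218 mm high, standing beyond an end of the steel block. Bystander. Origin: centre of its underside.
- oil_bottle: Dark bottle with a spout, 64 mm diameter, 203 mm high, standing beside the chuck. Bystander. Origin: centre of its underside.
- wood_block: Wooden block, 48 (x) x 68 (y) x 22 mm, lying beside the steel block. Bystander, not to be put away. Origin: centre of its underside.
- parts_carton: Small yellow carton, 30 (x) x 66 (y) x 31 mm, lying close to the chuck. Bystander. Origin: centre of its underside.

How it is judged:
By the outcome, as a careful person would: the job done as asked, in the order asked, and still so for the second after the job is handed in, with the robot touching nothing.
It also fails if it takes over 72 s, if anything falls off the work surface, if the arm or the gripper's body presses on something with over 40 N, if the wrist force passes 120 N, or if a joint passes its speed limit or range.

## Robot

A 6-joint arm with a two-finger parallel gripper is mounted at the origin on a cart in front of the work surface, level with it; the furniture and walls round the work are solid. World frame = base frame: x ahead of the robot, y to its left, z up, the work surface at z = 0. Lengths are in mm, angles in rad, forces in N, time in s.
With the tool pointing down it reaches from about 400 to 925 mm from the base axis. Payload 12.5 kg.
Tool frame: the origin (TCP) lies midway between the tips of the shut fingers; the grasp point (between the pads) lies 19 mm behind it; z points along the fingers, y is the direction in which the jaws open and shut (so a half turn about z gives the same grasp; the last joint's range is limited). The gripper opens to 95 mm and grips with 3 to 60 N. Pads are 20 mm wide; open, the fingers measure 119 mm over their backs; the gripper's body (75 mm by 180 mm) begins 59 mm behind the grasp point.
Start: joints at [-1.242, 0.491, 1.559, -0, 1.092, -0.106], TCP at [263.292, -566.854, 214.661] pointing down, gripper open.
Joint ranges: [-3.1, 3.1], [-0.84, 2.19], [0.05, 2.79], [-1.13, 4.28], [0.06, 2.93], [-2.69, 2.69]. Speed limits (rad/s): [2.22, 2.22, 2.79, 3.14, 3.14, 3.14].

## Interface

Orientations are given as [roll, pitch, yaw] about the fixed x, y, z axes, in that order (R = Rz(yaw) Ry(pitch) Rx(roll)).
In Python, from cell import env gives the robot as it stands.
- The arm moves only by the tool drive_tool, never from a script. Its argument "increments" is a list of rows, each a list of 2 entries, a list of its own where there are three numbers: the shift along the tool's x, y, z as a fraction of full scale, then the turn, a rotation vector about the tool's x, y, z as a fraction of full scale. In form: [[[x, y, z], [ax, ay, az]], ...]. A call has 1 to 5 rows; each row shifts and turns the commanded pose from where the row before left it, along the tool's axes as they then stand; what a row does not reach is not made up. Full scale, the value 1, is 30 mm for a shift and 0.08 rad for a turn. A row lasts 1/12 s, in which the tool goes at most 41.7 mm and 7.16 degrees, less where a joint would pass 70% of its speed; a pose out of reach is approached as far as the arm can. A call with a number of a shift or a turn outside -1 to 1 is refused whole. A call with a gripper value outside its range is refused whole. "jaw" is the opening, from -1 (shut) to 1 (fully open), so that 0 is half open, set as the call begins (left out, the last holds). The fingers move at their own pace and stop on an object; the grip force is fixed at half the most. Time passes only in rows, so rows that do not move let the fingers close. It gives the time, the measured TCP pose, the force and the opening at its end, in the units of the state.
- env.state(): the state, without advancing time (a new reading comes with each control period).
- env.read_camera(name): name is "scene" or "top" or "wrist"; returns a dict with "pixels" (480x640x3 uint8, blue, green, red), "vertical_fov" (degrees; the focal length in pixels is half the picture's height over the tangent of half this angle, whatever the lens; pixels are square), "cx", "cy" (the principal point, pixels), "world_to_cam" (4x4, takes a point from world to camera coordinates). Camera axes: x right, y down, z forward; pixel columns grow to the right and rows downward; lengths in mm; the calibration is good to about 2 mm. A picture is of the moment at which its call begins. There is no depth.
- env.job_done(): hands the job in, once; it reports no verdict.
Trained networks look in a picture, given as the dict that the camera call returned (one of the last four; its "shot" number tells which), for a name from the list of things; names that differ only in an ending like _2 or _b are one class to them, and where a whole thing is asked for, a point or a joint stands for the part that bears it (a point fixed in the world has none). Each returns a list of dicts, best first, with "score" (0 to 1); they miss things now and then, are a little off and sometimes report something else, mostly with a low value. They report only what shows in the picture. A call takes as long as a camera call.
- env.boxes_of(target, picture): "point" ([x, y, z] in mm, in world coordinates, good to about 4 mm: the middle of the surface that is visible of it).
- env.tip_of(target, picture): "point" ([x, y, z] in mm, in world coordinates, good to about 4 mm: a listed point, or the origin of a listed thing).
The state is a dict: "t": time; "joints": joint angles; "qvel": joint speeds; "tau": joint torques, N m; "eef_pos": TCP position; "tcp_rot": TCP orientation; "ft_force": force on the tool from outside, world axes, zero at the start; "moment": the same for the moment, N m; "opening": opening from 0.0 (shut) to 1.0 (fully open).
Only numpy, scipy, OpenCV 4.12 (cv2) and the standard library are available. Lean on these libraries where they do the work, as an engineer would, in place of code of your own. Each camera call takes 0.05 s, during which the arm holds its last target.

## Working session

There is one attempt and no reset: what is moved stays moved. The work goes in short steps, Python scripts to look and compute and a tool call to move; the robot and the scene stay as the last step left them, time stands still between calls to the robot, and variables do not carry over. Pictures are saved under pics/ and viewed, and the job is handed in when it is done.

Besides the shell and the picture viewer there is one more tool, called after "Emit:" by a JSON object that holds its "op" and its "data", one argument or row to a line. drive_tool: Moves the arm, as the interface text tells. Its arguments: {"type":"object","properties":{"increments":{"type":"array","items":{"type":"array"}},"jaw":{"type":"number"}},"required":["increments"]}

```bash
ls; mkdir -p pics
cat > h.py <<'E'
import numpy as np, cv2, json
from cell import env
from scipy.spatial.transform import Rotation as R
def proj(p,c):
    f=240/np.tan(np.radians(c["vertical_fov"])/2)
    q=np.array(c["world_to_cam"])@np.append(p,1); return c["cx"]+f*q[0]/q[2], c["cy"]+f*q[1]/q[2]
def ray(u,v,c,z):
    f=240/np.tan(np.radians(c["vertical_fov"])/2)
    W=np.array(c["world_to_cam"]); d=W[:3,:3].T@np.array([(u-c["cx"])/f,(v-c["cy"])/f,1]); o=-W[:3,:3].T@W[:3,3]
    return o+d*(z-o[2])/d[2]
E
python3 - <<'E'
from h import *
s=env.state(); print({k:np.round(v,3).tolist() for k,v in s.items()})
for n in ["scene","top","wrist"]:
    c=env.read_camera(n); cv2.imwrite(f"pics/a_{n}.png",c["pixels"]); print(n,c["vertical_fov"],np.round(c["world_to_cam"],2).tolist(),c["cx"],c["cy"])
    for t in ["dust_box","infeed","doorway","ledge","steel_block","drill_chuck","grease_cartridge","oil_bottle","wood_block","parts_carton"]:
        r=env.tip_of(t,c)[:2]
        print(n,t,[(round(x["score"],2),np.round(x["point"],0).tolist()) for x in r])
print(env.state()["t"])
E
```

```text
pics
{'t': 0.0, 'joints': [-1.242, 0.492, 1.559, -0.0, 1.092, -0.106], 'qvel': [-0.0, -0.001, -0.001, 0.001, -0.002, -0.0], 'tau': [-0.002, -61.265, -25.818, 0.069, 0.048, -0.0], 'eef_pos': [263.194, -566.622, 214.069], 'tcp_rot': [-3.14, -0.0, 0.435], 'ft_force': [0.552, 0.049, 0.177], 'moment': [-0.007, 0.055, -0.025], 'opening': 1.002}
scene 52.98905627324231 [[-0.6, -0.8, -0.0, 317.18], [-0.32, 0.25, -0.91, 280.15], [0.73, -0.55, -0.4, 704.04], [0.0, 0.0, 0.0, 1.0]] 317.7416120022132 237.91152105027874
scene dust_box [(0.39, [644.0, -50.0, 0.0])]
scene infeed [(0.7, [568.0, 204.0, 118.0])]
scene doorway [(0.92, [601.0, 232.0, 115.0])]
scene ledge [(0.93, [624.0, 250.0, 115.0])]
scene steel_block [(0.74, [531.0, -66.0, 2.0])]
scene drill_chuck []
scene grease_cartridge [(0.8, [644.0, -51.0, 1.0]), (0.3, [505.0, 32.0, -4.0])]
scene oil_bottle []
scene wood_block [(0.69, [508.0, 35.0, -5.0])]
scene parts_carton []
top 55.75311305401866 [[0.0, -1.0, -0.03, -5.85], [-1.0, -0.0, -0.07, 529.63], [0.07, 0.03, -1.0, 967.51], [0.0, 0.0, 0.0, 1.0]] 326.30166620095616 245.19858939236065
top 
[... 187 characters left out ...]

top ledge [(0.85, [623.0, 255.0, 116.0])]
top steel_block [(0.68, [529.0, -72.0, -3.0])]
top drill_chuck [(0.62, [456.0, -310.0, 3.0])]
top grease_cartridge [(0.86, [644.0, -50.0, 1.0])]
top oil_bottle [(0.7, [574.0, -302.0, 0.0])]
top wood_block [(0.71, [508.0, 35.0, 3.0])]
top parts_carton [(0.79, [411.0, -235.0, 3.0])]
wrist 58.73142844944176 [[0.42, -0.91, -0.0, -624.55], [-0.88, -0.41, 0.26, -28.88], [-0.23, -0.11, -0.97, 390.17], [0.0, 0.0, 0.0, 1.0]] 311.0753902749459 240.49529729447377
wrist dust_box []
wrist infeed []
wrist doorway []
wrist ledge []
wrist steel_block []
wrist drill_chuck []
wrist grease_cartridge []
wrist oil_bottle []
wrist wood_block []
wrist parts_carton []
1.65
```

View pics/a_scene.png

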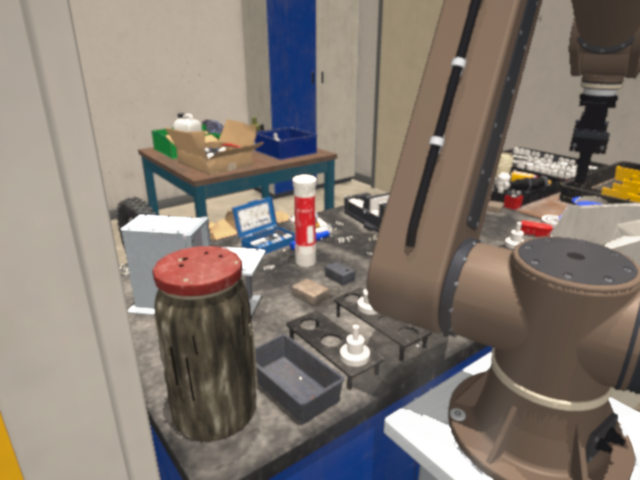

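View pics/a_top.png

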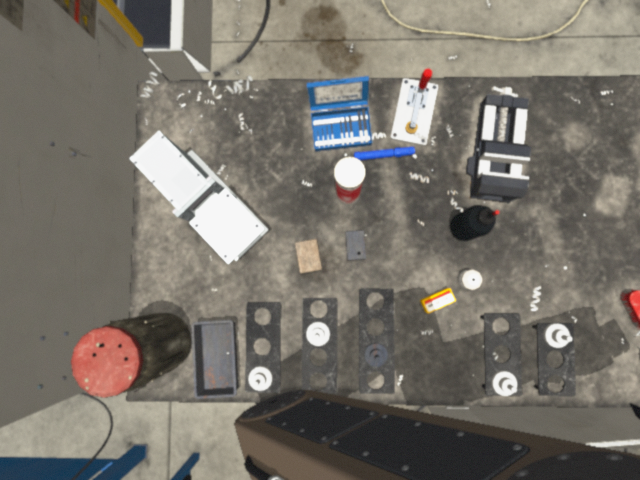

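View pics/a_wrist.png

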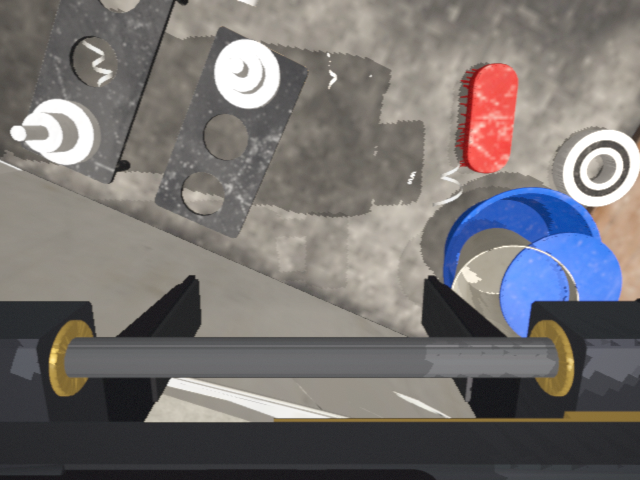

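Run:
```python
import cv2
im=cv2.imread("pics/a_top.png")
cv2.imwrite("pics/a1.png",cv2.resize(im[120:275,120:280],None,fx=3.7,fy=3.7,interpolation=cv2.INTER_CUBIC))
a=cv2.resize(im[220:280,285:385],None,fx=7,fy=7,interpolation=cv2.INTER_CUBIC)
cv2.imwrite("pics/a2.png",a)
cv2.imwrite("pics/a3.png",cv2.resize(im[200:320,410:510],None,fx=5,fy=5,interpolation=cv2.INTER_CUBIC))
```

```text
(no output)
```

View pics/a1.png

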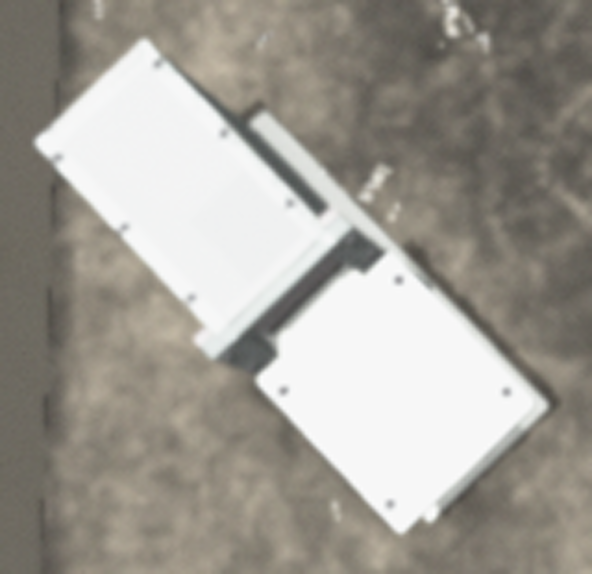

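View pics/a2.png

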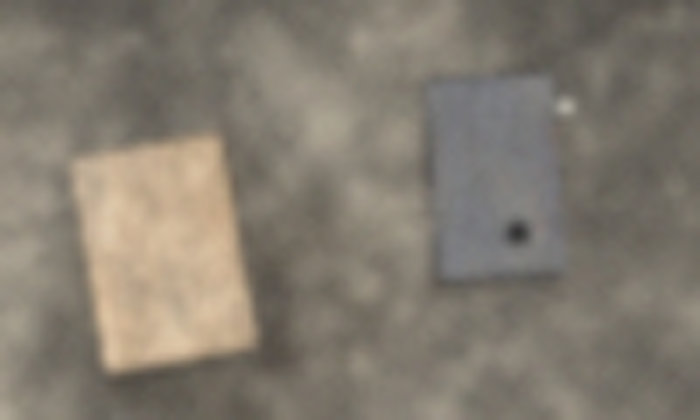

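View pics/a3.png

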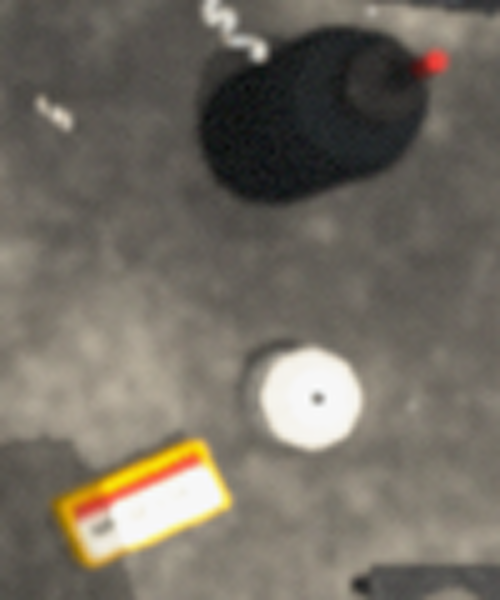

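Run:
```python
from h import *
c=env.read_camera("top")
def pts(L,s,ox,oy,z): return np.array([ray(ox+(u+.5)/s-.5,oy+(v+.5)/s-.5,c,z)[:2] for u,v in L])
P=pts([(550,403),(403,532),(256,378),(385,255)],3.7,120,120,116)
print("plate",P.round(1).tolist())
for a,b in [(0,1),(1,2),(0,3)]: d=P[b]-P[a]; print(np.hypot(*d).round(1),np.degrees(np.arctan2(d[1],d[0])).round(1))
P=pts([(145,38),(35,143),(215,358),(378,218)],3.7,120,120,184); print("roof",P.round(1).tolist())
d=P[2]-P[1];print(np.hypot(*d).round(1),np.degrees(np.arctan2(d[1],d[0])).round(1))
def rect(L,s,ox,oy,z,n):
    Q=pts(L,s,ox,oy,z); print(n,Q.round(1).tolist(),"c",Q.mean(0).round(1))
    for i in range(4):
        d=Q[(i+1)%4]-Q[i]; print("  ",np.hypot(*d).round(1),np.degrees(np.arctan2(d[1],d[0])).round(1))
rect([(428,80),(550,75),(566,277),(436,280)],7,285,220,26,"steel")
rect([(73,158),(222,135),(258,348),(105,373)],7,285,220,22,"wood")
rect([(55,503),(205,440),(232,500),(92,568)],5,410,200,31,"carton")
print("chuck top",pts([(312,398)],5,410,200,47), "tip",pts([(318,398)],5,410,200,50))
print(proj([456,-310,0],c),proj([456,-310,50],c))
```

```text
plate [[555.3, 107.4], [486.2, 185.1], [568.7, 266.4], [635.4, 197.9]]
104.0 131.7
115.9 44.6
120.9 48.5
roof [[733.0, 304.5], [679.3, 358.9], [570.2, 264.0], [640.5, 183.7]]
144.7 -139.0
steel [[560.0, -46.2], [561.6, -83.8], [499.3, -88.6], [498.2, -48.7]] c [529.8 -66.8]
   37.6 -87.6
   62.5 -175.6
   39.9 91.5
   61.8 2.4
wood [[536.0, 64.0], [543.2, 17.7], [477.2, 6.1], [469.3, 53.4]] c [506.4  35.3]
   46.9 -81.1
   67.0 -170.1
   47.9 99.5
   67.5 9.0
carton [[412.6, -204.6], [439.4, -267.9], [414.3, -278.8], [385.4, -219.8]] c [ 412.9 -242.8]
   68.8 -67.0
   27.4 -156.6
   65.7 116.1
   31.1 29.3
chuck top [[ 457.36438217 -308.48251444]] tip [[ 457.3765537  -310.09529864]]
(np.float64(466.5568956715375), np.float64(279.79661867861665)) (np.float64(473.1661788692919), np.float64(279.86588045669635))
```

```bash
cat >> h.py <<'E'
def pose():
    s=env.state(); return s, np.array(s["eef_pos"]), R.from_euler("xyz",s["tcp_rot"])
def Rt(yaw,lean=0): return R.from_euler("xyz",[np.pi,0,yaw])*R.from_rotvec([0,lean,0])
def to(pos,rot=None,smax=0.95):
    """rows from present pose; rotation spread evenly, shifts recomputed in tool axes"""
    s,p,r=pose(); rot=rot or r; pos=np.array(pos,float)
    rv=(r.inv()*rot).as_rotvec(); d=pos-p
    n=int(np.ceil(max(np.linalg.norm(d)/(30*smax),np.linalg.norm(rv)/(0.08*smax),1)))
    print("t",round(s["t"],2),"at",p.round(1),"rpy",r.as_euler("xyz").round(3),"op",round(s["opening"],3),"F",np.round(s["ft_force"],1),"n",n)
    cur=r; rows=[]
    for i in range(n):
        sh=cur.inv().apply(d/n)/30; rows.append([np.round(sh,3).tolist(),np.round(rv/n/0.08,3).tolist()]); cur=cur*R.from_rotvec(rv/n)
    for i in range(0,n,5): print(json.dumps(rows[i:i+5]))
E
python3 - <<'E'
from h import *
s,p,r=pose(); c=env.read_camera("wrist"); W=np.array(c["world_to_cam"]); o=-W[:3,:3].T@W[:3,3]
print("cam in tool",r.inv().apply(o-p).round(1),"axis",r.inv().apply(W[2,:3]).round(2))
to([530,-67,200],Rt(0.06))
to([530,-120,214],Rt(0.06))
E
```

```text
cam in tool [  71.9   -0.4 -169.9] axis [-0.26 -0.    0.97]
t 1.75 at [ 263.3 -566.9  214.7] rpy [ 3.141 -0.     0.435] op 1.004 F [-0.   0.3 -0.1] n 20
[[[0.754, -0.568, 0.024], [0.0, -0.0, 0.234]], [[0.743, -0.582, 0.024], [0.0, -0.0, 0.234]], [[0.732, -0.596, 0.024], [0.0, -0.0, 0.234]], [[0.721, -0.61, 0.024], [0.0, -0.0, 0.234]], [[0.709, -0.623, 0.024], [0.0, -0.0, 0.234]]]
[[[0.698, -0.636, 0.024], [0.0, -0.0, 0.234]], [[0.686, -0.649, 0.024], [0.0, -0.0, 0.234]], [[0.673, -0.662, 0.024], [0.0, -0.0, 0.234]], [[0.661, -0.675, 0.024], [0.0, -0.0, 0.234]], [[0.648, -0.687, 0.024], [0.0, -0.0, 0.234]]]
[[[0.635, -0.699, 0.024], [0.0, -0.0, 0.234]], [[0.622, -0.711, 0.024], [0.0, -0.0, 0.234]], [[0.608, -0.722, 0.024], [0.0, -0.0, 0.234]], [[0.595, -0.733, 0.024], [0.0, -0.0, 0.234]], [[0.581, -0.744, 0.024], [0.0, -0.0, 0.234]]]
[[[0.567, -0.755, 0.024], [0.0, -0.0, 0.234]], [[0.553, -0.766, 0.024], [0.0, -0.0, 0.234]], [[0.538, -0.776, 0.024], [0.0, -0.0, 0.234]], [[0.523, -0.786, 0.024], [0.0, -0.0, 0.234]], [[0.509, -0.796, 0.024], [0.0, -0.0, 0.234]]]
t 1.75 at [ 263.3 -566.9
[... 240 characters left out ...]
0.0, 0.247]], [[0.712, -0.572, 0.001], [0.0, -0.0, 0.247]]]
[[[0.7, -0.586, 0.001], [0.0, -0.0, 0.247]], [[0.689, -0.599, 0.001], [0.0, -0.0, 0.247]], [[0.677, -0.613, 0.001], [0.0, -0.0, 0.247]], [[0.664, -0.626, 0.001], [0.0, -0.0, 0.247]], [[0.652, -0.639, 0.001], [0.0, -0.0, 0.247]]]
[[[0.639, -0.652, 0.001], [0.0, -0.0, 0.247]], [[0.626, -0.664, 0.001], [0.0, -0.0, 0.247]], [[0.613, -0.677, 0.001], [0.0, -0.0, 0.247]], [[0.6, -0.689, 0.001], [0.0, -0.0, 0.247]], [[0.586, -0.7, 0.001], [0.0, -0.0, 0.247]]]
[[[0.572, -0.712, 0.001], [0.0, -0.0, 0.247]], [[0.558, -0.723, 0.001], [0.0, -0.0, 0.247]], [[0.543, -0.734, 0.001], [0.0, -0.0, 0.247]], [[0.529, -0.744, 0.001], [0.0, -0.0, 0.247]]]
```

```bash
sed -i 's/np.round(sh,3)/np.round(sh,2)/; s/0.08,3).tolist/0.08,2).tolist/' h.py
python3 - <<'E'
from h import *
to([530,-67,130],Rt(0.06+np.pi),smax=1)
E
```

```text
t 1.75 at [ 263.3 -566.9  214.7] rpy [ 3.141 -0.     0.435] op 1.004 F [-0.   0.3 -0.1] n 35
[[[0.43, -0.32, 0.08], [0.0, 0.0, -0.99]], [[0.46, -0.29, 0.08], [0.0, 0.0, -0.99]], [[0.48, -0.25, 0.08], [0.0, 0.0, -0.99]], [[0.5, -0.21, 0.08], [0.0, 0.0, -0.99]], [[0.51, -0.17, 0.08], [0.0, 0.0, -0.99]]]
[[[0.52, -0.13, 0.08], [0.0, 0.0, -0.99]], [[0.53, -0.09, 0.08], [0.0, 0.0, -0.99]], [[0.54, -0.05, 0.08], [0.0, 0.0, -0.99]], [[0.54, -0.01, 0.08], [0.0, 0.0, -0.99]], [[0.54, 0.04, 0.08], [0.0, 0.0, -0.99]]]
[[[0.53, 0.08, 0.08], [0.0, 0.0, -0.99]], [[0.53, 0.12, 0.08], [0.0, 0.0, -0.99]], [[0.52, 0.16, 0.08], [0.0, 0.0, -0.99]], [[0.5, 0.2, 0.08], [0.0, 0.0, -0.99]], [[0.48, 0.24, 0.08], [0.0, 0.0, -0.99]]]
[[[0.46, 0.28, 0.08], [0.0, 0.0, -0.99]], [[0.44, 0.31, 0.08], [0.0, 0.0, -0.99]], [[0.41, 0.35, 0.08], [0.0, 0.0, -0.99]], [[0.38, 0.38, 0.08], [0.0, 0.0, -0.99]], [[0.35, 0.41, 0.08], [0.0, 0.0, -0.99]]]
[[[0.32, 0.43, 0.08], [0.0, 0.0, -0.99]], [[0.29, 0.46, 0.08], [0.0, 0.0, -0.99]], [[0.25, 0.48, 0.08], [0.0, 0.0, -0.99]], [[0.21, 0.5, 0.08], [0.0, 0.0, -0.99]], [[0.17, 0.51, 0.08], [0.0, 0.0, -0.99]]]
[[[0.13, 0.52, 0.08], [0.0, 0.0, -0.99]], [[0.09, 0.53, 0.08], [0.0, 0.0, -0.99]], [[0.04, 0.54, 0.08], [0.0, 0.0, -0.99]], [[0.0, 0.54, 0.08], [0.0, 0.0, -0.99]], [[-0.04, 0.54, 0.08], [0.0, 0.0, -0.99]]]
[[[-0.08, 0.53, 0.08], [0.0, 0.0, -0.99]], [[-0.13, 0.52, 0.08], [0.0, 0.0, -0.99]], [[-0.17, 0.51, 0.08], [0.0, 0.0, -0.99]], [[-0.21, 0.5, 0.08], [0.0, 0.0, -0.99]], [[-0.24, 0.48, 0.08], [0.0, 0.0, -0.99]]]
```

Emit:
{"op": "drive_tool", "data": {
  "increments": [
    [[0.43,-0.32,0.06],[0,0,-1]],
    [[0.46,-0.29,0.06],[0,0,-1]],
    [[0.48,-0.25,0.06],[0,0,-1]],
    [[0.5,-0.21,0.06],[0,0,-1]],
    [[0.51,-0.17,0.06],[0,0,-1]]
  ],
  "jaw": 0.26
}}

```text
t: 2.17
eef_pos: [302.1, -494.9, 205.6]
tcp_rot: [3.141, 0.0, 0.839]
ft_force: [0.3, -0.2, -0.2]
opening: 0.706
```

Emit:
{"op": "drive_tool", "data": {
  "increments": [
    [[0.52,-0.13,0.06],[0,0,-1]],
    [[0.53,-0.09,0.06],[0,0,-1]],
    [[0.54,-0.05,0.06],[0,0,-1]],
    [[0.54,-0.01,0.06],[0,0,-1]],
    [[0.54,0.04,0.06],[0,0,-1]]
  ]
}}

```text
t: 2.58
eef_pos: [339.9, -423.3, 196.7]
tcp_rot: [3.141, 0.0, 1.239]
ft_force: [-0.0, -0.3, -0.6]
opening: 0.629
```

Emit:
{"op": "drive_tool", "data": {
  "increments": [
    [[0.53,0.08,0.06],[0,0,-1]],
    [[0.53,0.12,0.06],[0,0,-1]],
    [[0.52,0.16,0.06],[0,0,-1]],
    [[0.5,0.2,0.06],[0,0,-1]],
    [[0.48,0.24,0.06],[0,0,-1]]
  ]
}}

```text
t: 3.0
eef_pos: [377.3, -351.5, 187.7]
tcp_rot: [3.141, 0.0, 1.639]
ft_force: [0.4, -0.5, -0.4]
opening: 0.631
```

Emit:
{"op": "drive_tool", "data": {
  "increments": [
    [[0.46,0.28,0.06],[0,0,-1]],
    [[0.44,0.31,0.06],[0,0,-1]],
    [[0.41,0.35,0.06],[0,0,-1]],
    [[0.38,0.38,0.06],[0,0,-1]],
    [[0.35,0.41,0.06],[0,0,-1]]
  ]
}}

```text
t: 3.42
eef_pos: [414.6, -279.8, 178.7]
tcp_rot: [3.141, 0.0, 2.039]
ft_force: [0.1, -0.9, 0.4]
opening: 0.627
```

Tracks exactly; continue.

Emit:
{"op": "drive_tool", "data": {
  "increments": [
    [[0.32,0.43,0.06],[0,0,-1]],
    [[0.29,0.46,0.06],[0,0,-1]],
    [[0.25,0.48,0.06],[0,0,-1]],
    [[0.21,0.5,0.06],[0,0,-1]],
    [[0.17,0.51,0.06],[0,0,-1]]
  ]
}}

```text
t: 3.83
eef_pos: [451.0, -207.4, 169.7]
tcp_rot: [3.142, 0.0, 2.439]
ft_force: [-0.1, -0.6, 0.3]
opening: 0.63
```

Emit:
{"op": "drive_tool", "data": {
  "increments": [
    [[0.13,0.52,0.06],[0,0,-1]],
    [[0.09,0.53,0.06],[0,0,-1]],
    [[0.04,0.54,0.06],[0,0,-1]],
    [[0,0.54,0.06],[0,0,-1]],
    [[-0.04,0.54,0.06],[0,0,-1]]
  ]
}}

```text
t: 4.25
eef_pos: [487.2, -135.1, 160.7]
tcp_rot: [-3.141, 0.0, 2.839]
ft_force: [0.2, -1.0, -0.1]
opening: 0.633
```

Emit:
{"op": "drive_tool", "data": {
  "increments": [
    [[-0.08,0.53,0.06],[0,0,-1]],
    [[-0.13,0.52,0.06],[0,0,-1]],
    [[-0.17,0.51,0.06],[0,0,-1]],
    [[-0.21,0.5,0.06],[0,0,-0.8]],
    [[-0.24,0.48,0.06],[0,0,-0.7]]
  ]
}}

```text
t: 4.67
eef_pos: [523.4, -63.0, 151.6]
tcp_rot: [-3.141, 0.0, -3.085]
ft_force: [1.1, 0.0, 0.2]
opening: 0.628
```

Run:
```python
from h import *
s,p,r=pose(); print(s["t"],p,s["tcp_rot"],np.round(s["joints"],3))
c=env.read_camera("wrist"); cv2.imwrite("pics/b_wrist.png",c["pixels"])
for t in ["steel_block","wood_block"]: print([(round(x["score"],2),np.round(x["point"],0).tolist()) for x in env.tip_of(t,c)[:2]])
print(proj([530,-67,26],c))
```

```text
4.6667 [523.44255101 -62.98541175 151.62361469] [-3.14142511e+00  2.56960653e-04 -3.08500803e+00] [-0.245  0.432  1.869 -0.     0.841 -1.872]
[(0.73, [530.0, -68.0, -0.0])]
[(0.71, [506.0, 35.0, -4.0])]
(np.float64(304.13272498112633), np.float64(240.1824462767942))
```

View pics/b_wrist.png

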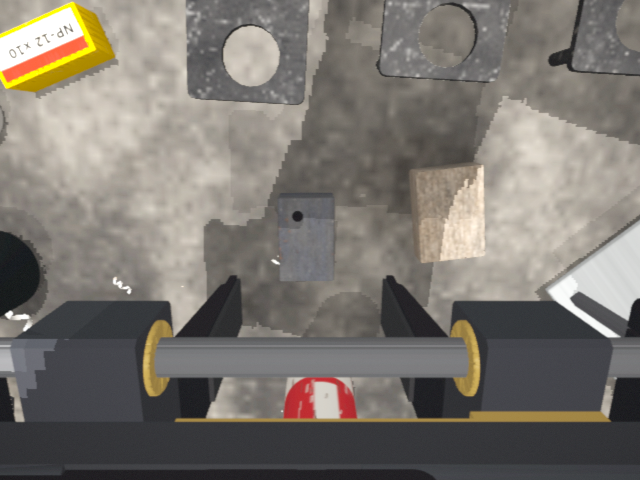

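Run:
```python
from h import *
c=env.read_camera("wrist"); im=c["pixels"]
cv2.imwrite("pics/b1.png",cv2.resize(im[180:300,250:360],None,fx=5,fy=5,interpolation=cv2.INTER_CUBIC))
```

```text
(no output)
```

View pics/b1.png

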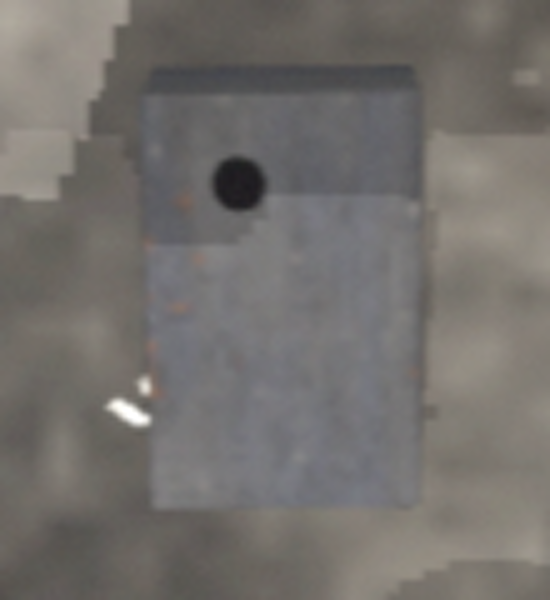

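Run:
```python
from h import *
c=env.read_camera("wrist")
Q=np.array([ray(250+u/5,180+v/5,c,26)[:2] for u,v in [(143,95),(421,92),(417,507),(153,508)]])
print(Q.round(1).tolist(),Q.mean(0))
for i in range(4):
    d=Q[(i+1)%4]-Q[i]; print(np.hypot(*d).round(1),np.degrees(np.arctan2(d[1],d[0])).round(1))
to([*Q.mean(0),40],Rt(np.pi+.06))
```

```text
[[500.7, -87.0], [498.2, -48.3], [559.6, -44.8], [561.8, -83.5]] [530.05951987 -65.89408048]
38.8 93.7
61.5 3.3
38.8 -86.7
61.2 -176.7
t 4.92 at [522.8 -64.1 151.7] rpy [-3.141 -0.    -3.09 ] op 0.631 F [ 0.1 -0.6 -0.3] n 4
[[[-0.06, -0.02, 0.93], [-0.0, -0.0, -0.03]], [[-0.06, -0.02, 0.93], [-0.0, -0.0, -0.03]], [[-0.06, -0.02, 0.93], [-0.0, -0.0, -0.03]], [[-0.06, -0.02, 0.93], [-0.0, -0.0, -0.03]]]
```

Emit:
{"op": "drive_tool", "data": {
  "increments": [
    [[-0.06,-0.02,0.93],[0,0,-0.03]],
    [[-0.06,-0.02,0.93],[0,0,-0.03]],
    [[-0.06,-0.02,0.93],[0,0,0]],
    [[-0.06,-0.02,0.93],[0,0,0]],
    [[0,0,0.8],[0,0,0]]
  ]
}}

```text
t: 5.33
eef_pos: [530.2, -66.7, 14.7]
tcp_rot: [-3.141, 0.0, -3.086]
ft_force: [0.1, 0.2, -0.4]
opening: 0.632
```

Emit:
{"op": "drive_tool", "data": {
  "increments": [
    [[0,0,0.35],[0,0,0]],
    [[0,0,0],[0,0,0]]
  ]
}}

```text
t: 5.5
eef_pos: [529.2, -66.2, 3.8]
tcp_rot: [3.141, -0.003, -3.085]
ft_force: [-0.0, -0.3, -0.3]
opening: 0.628
```

Emit:
{"op": "drive_tool", "data": {
  "increments": [
    [[0,0,0],[0,0,0]],
    [[0,0,0],[0,0,0]],
    [[0,0,0],[0,0,0]],
    [[0,0,0],[0,0,0]],
    [[0,0,0],[0,0,0]]
  ],
  "jaw": -1
}}

```text
t: 5.92
eef_pos: [530.9, -65.9, 6.8]
tcp_rot: [-3.141, 0.002, -3.084]
ft_force: [-1.2, -1.4, 8.2]
opening: 0.419
```

Emit:
{"op": "drive_tool", "data": {
  "increments": [
    [[0,0,-0.4],[0,0,0]],
    [[0,0,-0.9],[0,0,0]],
    [[0,0,-0.9],[0,0,0]],
    [[0,0,-0.9],[0,0,0]],
    [[0,0,-0.9],[0,0,0]]
  ]
}}

```text
t: 6.33
eef_pos: [529.9, -65.6, 127.0]
tcp_rot: [-3.142, -0.0, -3.084]
ft_force: [0.8, -0.1, -3.4]
opening: 0.423
```

Emit:
{"op": "drive_tool", "data": {
  "increments": [
    [[0,-0.9,-0.9],[0,0,0]],
    [[0,-0.9,-0.9],[0,0,0]],
    [[0,-0.9,0],[0,0,0]],
    [[0,-0.9,0],[0,0,0]],
    [[0,-0.9,0],[0,0,-1]]
  ]
}}

```text
t: 6.75
eef_pos: [537.9, -201.5, 180.4]
tcp_rot: [-3.141, 0.001, -3.004]
ft_force: [0.4, -0.1, -3.2]
opening: 0.417
```

Run:
```python
from h import *
c=env.read_camera("wrist"); cv2.imwrite("pics/c_wrist.png",c["pixels"])
for t in ["infeed","doorway","ledge","dust_box"]: print(t,[(round(x["score"],2),np.round(x["point"],0).tolist()) for x in env.tip_of(t,c)[:2]])
a=np.pi/4
to([569,200,190],Rt(a-np.pi))
```

```text
infeed []
doorway []
ledge []
dust_box []
t 7.0 at [ 537.8 -200.1  179.5] rpy [ 3.141e+00 -1.000e-03 -3.005e+00] op 0.419 F [-0.8 -0.4 -3.7] n 15
[[[-0.19, 0.87, -0.02], [0.0, -0.0, -0.54]], [[-0.23, 0.86, -0.02], [0.0, -0.0, -0.54]], [[-0.26, 0.85, -0.02], [0.0, -0.0, -0.54]], [[-0.3, 0.84, -0.02], [0.0, -0.0, -0.54]], [[-0.34, 0.83, -0.02], [0.0, -0.0, -0.54]]]
[[[-0.37, 0.81, -0.02], [0.0, -0.0, -0.54]], [[-0.41, 0.79, -0.02], [0.0, -0.0, -0.54]], [[-0.44, 0.78, -0.02], [0.0, -0.0, -0.54]], [[-0.47, 0.76, -0.02], [0.0, -0.0, -0.54]], [[-0.51, 0.73, -0.02], [0.0, -0.0, -0.54]]]
[[[-0.54, 0.71, -0.02], [0.0, -0.0, -0.54]], [[-0.57, 0.69, -0.02], [0.0, -0.0, -0.54]], [[-0.6, 0.66, -0.02], [0.0, -0.0, -0.54]], [[-0.63, 0.64, -0.02], [0.0, -0.0, -0.54]], [[-0.65, 0.61, -0.02], [0.0, -0.0, -0.54]]]
```

View pics/c_wrist.png

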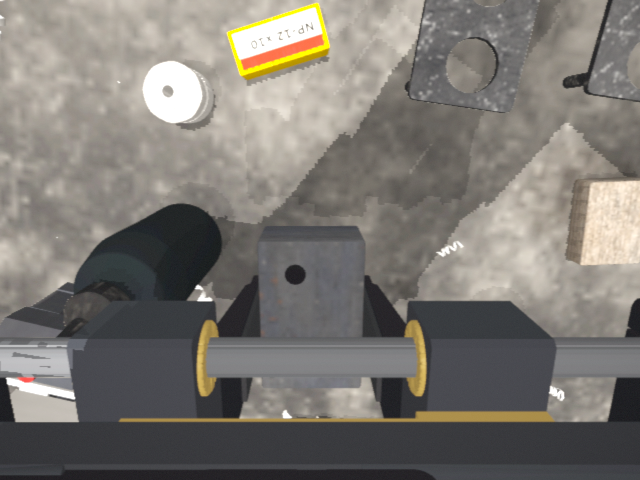

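Emit:
{"op": "drive_tool", "data": {
  "increments": [
    [[-0.14,0.87,-0.03],[0,0,-0.54]],
    [[-0.18,0.86,-0.03],[0,0,-0.54]],
    [[-0.2,0.85,-0.03],[0,0,-0.54]],
    [[-0.24,0.84,-0.03],[0,0,-0.54]],
    [[-0.28,0.83,-0.03],[0,0,-0.54]]
  ]
}}

```text
t: 7.42
eef_pos: [539.7, -66.7, 184.2]
tcp_rot: [3.141, -0.0, -2.785]
ft_force: [0.6, 0.5, -3.7]
opening: 0.414
```

Emit:
{"op": "drive_tool", "data": {
  "increments": [
    [[-0.35,0.81,-0.03],[0,0,-0.54]],
    [[-0.4,0.79,-0.03],[0,0,-0.54]],
    [[-0.43,0.78,-0.03],[0,0,-0.54]],
    [[-0.47,0.76,-0.03],[0,0,-0.54]],
    [[-0.5,0.74,-0.03],[0,0,-0.54]]
  ]
}}

```text
t: 7.83
eef_pos: [548.2, 66.5, 188.7]
tcp_rot: [3.141, -0.0, -2.569]
ft_force: [0.5, -0.5, -4.1]
opening: 0.417
```

Run:
```python
from h import *
c=env.read_camera("wrist"); cv2.imwrite("pics/d_wrist.png",c["pixels"])
for t in ["infeed","doorway","ledge","dust_box"]: print(t,[(round(x["score"],2),np.round(x["point"],0).tolist()) for x in env.tip_of(t,c)[:2]])
a=np.pi/4
to([569,200,190],Rt(a-np.pi))
```

```text
infeed []
doorway []
ledge []
dust_box []
t 8.08 at [548.5  64.5 188.5] rpy [-3.142 -0.    -2.571] op 0.417 F [-0.8 -0.3 -3.9] n 5
[[[-0.6, 0.69, -0.01], [0.0, -0.0, -0.54]], [[-0.63, 0.66, -0.01], [0.0, -0.0, -0.54]], [[-0.66, 0.63, -0.01], [0.0, -0.0, -0.54]], [[-0.69, 0.6, -0.01], [0.0, -0.0, -0.54]], [[-0.71, 0.57, -0.01], [0.0, -0.0, -0.54]]]
```

View pics/d_wrist.png

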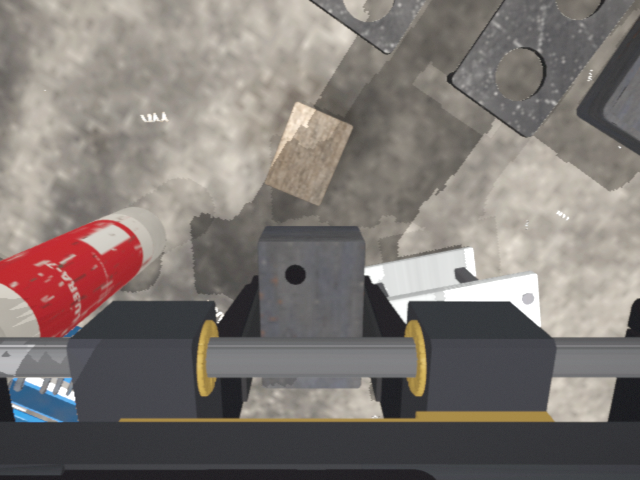

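Emit:
{"op": "drive_tool", "data": {
  "increments": [
    [[-0.6,0.69,0],[0,0,-0.54]],
    [[-0.63,0.66,0],[0,0,-0.54]],
    [[-0.66,0.63,0],[0,0,-0.54]],
    [[-0.69,0.6,0],[0,0,-0.54]],
    [[-0.71,0.57,0],[0,0,-0.54]]
  ]
}}

```text
t: 8.5
eef_pos: [569.6, 199.7, 188.5]
tcp_rot: [-3.142, -0.0, -2.355]
ft_force: [0.5, 0.1, -3.2]
opening: 0.419
```

Run:
```python
from h import *
s,p,r=pose(); print(p,s["tcp_rot"],np.round(s["joints"],3))
c=env.read_camera("wrist"); cv2.imwrite("pics/e_wrist.png",c["pixels"])
c=env.read_camera("top"); cv2.imwrite("pics/e_top.png",cv2.resize(c["pixels"][100:300,100:300],None,fx=3,fy=3,interpolation=cv2.INTER_CUBIC))
```

```text
[569.61395167 199.69917175 188.50171699] [-3.14155511e+00 -3.40332403e-04 -2.35545437e+00] [ 0.228  0.487  1.644 -0.     1.011 -2.129]
```

View pics/e_wrist.png

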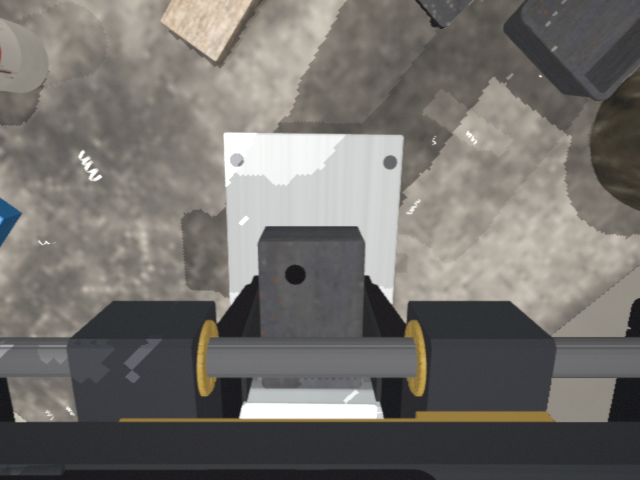

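View pics/e_top.png

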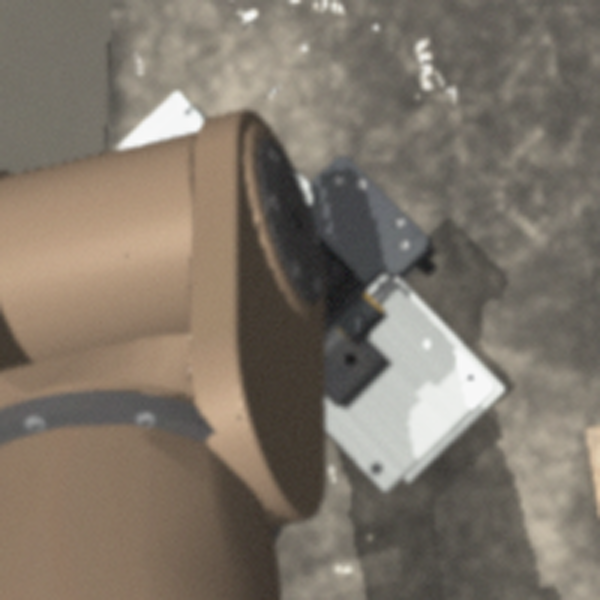

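Run:
```python
from h import *
c=env.read_camera("wrist")
P=np.array([ray(u,v,c,116)[:2] for u,v in [(224,133),(403,136),(230,298),(394,298)]])
print(P.round(1).tolist())
def ang(a,b): d=P[b]-P[a]; return np.hypot(*d).round(1),np.degrees(np.arctan2(d[1],d[0])).round(2)
print(ang(0,1),ang(0,2),ang(1,3),ang(2,3))
m=(P[0]+P[1])/2
for a in (44,45,46): 
    a=np.radians(a);u=np.array([np.cos(a),np.sin(a)]); print("front mid",m,"infeed",m+70*u,"door",m+115*u,"ledge",m+145*u)
s,p,r=pose(); print(p)
```

```text
[[555.3, 119.6], [486.4, 190.3], [625.0, 187.8], [554.1, 258.2]]
(np.float64(98.6), np.float64(134.28)) (np.float64(97.5), np.float64(44.37)) (np.float64(95.9), np.float64(45.1)) (np.float64(99.9), np.float64(135.21))
front mid [520.86314128 154.945162  ] infeed [571.2169273  203.57124793] door [603.58721832 234.8308746 ] ledge [625.16741233 255.67062571]
front mid [520.86314128 154.945162  ] infeed [570.36061596 204.44263668] door [602.18042111 236.26244183] ledge [623.39362455 257.47564527]
front mid [520.86314128 154.945162  ] infeed [569.48922721 205.29894802] door [600.74885388 237.66923904] ledge [621.58860499 259.24943305]
[569.42320086 200.10794289 188.16054089]
```

Emit:
{"op": "drive_tool", "data": {
  "increments": [
    [[0,0.05,0.8],[0,0,0.08]],
    [[0,0,0.8],[0,0,0]],
    [[0,0,0.4],[0,0,0]],
    [[0,0,0.1],[0,0,0]],
    [[0,0,0.05],[0,0,0]]
  ]
}}

```text
t: 9.07
eef_pos: [568.4, 199.3, 123.6]
tcp_rot: [3.141, -0.001, -2.364]
ft_force: [0.8, 0.2, -3.6]
opening: 0.419
```

Emit:
{"op": "drive_tool", "data": {
  "increments": [
    [[0,0,0.04],[0,0,0]],
    [[0,0,0.02],[0,0,0]]
  ]
}}

```text
t: 9.23
eef_pos: [569.0, 200.1, 123.1]
tcp_rot: [-3.141, 0.001, -2.363]
ft_force: [0.0, 0.1, -3.7]
opening: 0.416
```

Emit:
{"op": "drive_tool", "data": {
  "increments": [
    [[0,0,0.04],[0,0,0]],
    [[0,0,0],[0,0,0]]
  ]
}}

```text
t: 9.4
eef_pos: [569.0, 200.2, 122.8]
tcp_rot: [-3.14, 0.002, -2.362]
ft_force: [-3.1, -3.8, 5.2]
opening: 0.419
```

Emit:
{"op": "drive_tool", "data": {
  "increments": [
    [[0,0,0.04],[0,0,0]],
    [[0,0,0],[0,0,0]]
  ]
}}

```text
t: 9.57
eef_pos: [569.0, 200.2, 122.8]
tcp_rot: [-3.14, 0.002, -2.362]
ft_force: [-5.5, -4.4, 18.0]
opening: 0.418
```

Emit:
{"op": "drive_tool", "data": {
  "increments": [
    [[0,0,-0.05],[0,0,0]],
    [[0,0,0],[0,0,0]],
    [[0,0,0],[0,0,0]],
    [[0,0,0],[0,0,0]]
  ],
  "jaw": 0.26
}}

```text
t: 9.9
eef_pos: [568.7, 200.5, 121.6]
tcp_rot: [-3.141, 0.001, -2.362]
ft_force: [-0.6, -0.5, -0.7]
opening: 0.611
```

Emit:
{"op": "drive_tool", "data": {
  "increments": [
    [[0,0,-0.5],[0,0,0]],
    [[0,0,-0.9],[0,0,0]],
    [[0,0,-0.9],[0,0,0]],
    [[0.9,0,-0.1],[0,0,0]],
    [[0.9,0,0],[0,0,0]]
  ]
}}

```text
t: 10.32
eef_pos: [530.5, 162.7, 194.7]
tcp_rot: [-3.14, 0.003, -2.361]
ft_force: [0.1, -0.3, -0.8]
opening: 0.633
```

Run:
```python
from h import *
c=env.read_camera("wrist"); cv2.imwrite("pics/f_wrist.png",c["pixels"])
print(pose()[1],np.round(env.state()["joints"],3))
```

```text
[526.53628739 159.93545553 193.80349328] [ 1.750e-01  4.090e-01  1.768e+00 -1.000e-03  9.660e-01 -2.175e+00]
```

View pics/f_wrist.png

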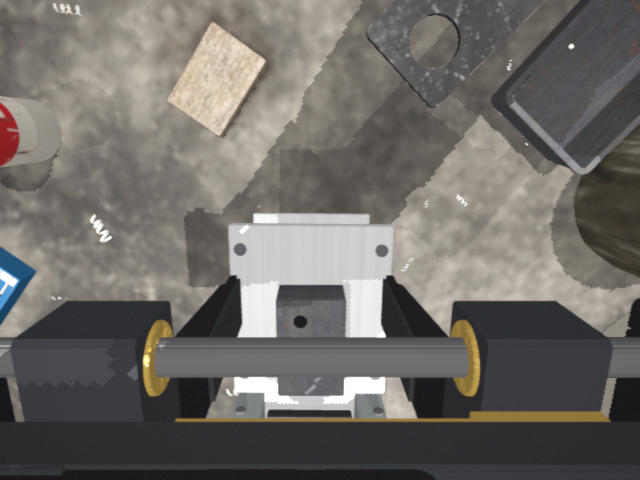

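Emit:
{"op": "drive_tool", "data": {
  "increments": [
    [[0,0,0],[0,-0.97,0]],
    [[0,0,0],[0,-0.97,0]],
    [[0,0,0],[0,-0.97,0]]
  ],
  "jaw": -0.58
}}

```text
t: 10.62
eef_pos: [530.3, 162.4, 193.6]
tcp_rot: [-3.14, 0.237, -2.362]
ft_force: [0.0, 0.6, -0.4]
opening: 0.478
```

Run:
```python
from h import *
print(pose()[1],env.state()["tcp_rot"],np.round(env.state()["joints"],3))
```

```text
[530.28526007 162.43148985 193.60481711] [-3.14017621  0.23654075 -2.36207292] [ 0.106  0.348  1.897  0.221  0.721 -2.398]
```

Emit:
{"op": "drive_tool", "data": {
  "increments": [
    [[0,0,0],[0,0,1]],
    [[0,0,0],[0,0,1]],
    [[0,0,0],[0,0,1]],
    [[0,0,0],[0,0,1]],
    [[0,0,0],[0,0,1]]
  ]
}}

```text
t: 11.03
eef_pos: [530.1, 162.5, 193.2]
tcp_rot: [3.049, 0.214, -2.776]
ft_force: [-0.4, 0.0, 0.7]
opening: 0.213
```

Emit:
{"op": "drive_tool", "data": {
  "increments": [
    [[0,0,0],[0,0,1]],
    [[0,0,0],[0,0,1]],
    [[0,0,0],[0,0,1]],
    [[0,0,0],[0,0,1]],
    [[0,0,0],[0,0,1]]
  ]
}}

```text
t: 11.45
eef_pos: [530.1, 162.5, 193.2]
tcp_rot: [2.973, 0.161, 3.104]
ft_force: [-0.6, 0.2, 0.0]
opening: 0.21
```

Emit:
{"op": "drive_tool", "data": {
  "increments": [
    [[0,0,0],[0,0,1]],
    [[0,0,0],[0,0,1]],
    [[0,0,0],[0,0,1]],
    [[0,0,0],[0,0,1]],
    [[0,0,0],[0,0,1]]
  ]
}}

```text
t: 11.87
eef_pos: [530.1, 162.5, 193.2]
tcp_rot: [2.924, 0.083, 2.708]
ft_force: [0.3, 0.2, -0.5]
opening: 0.21
```

Emit:
{"op": "drive_tool", "data": {
  "increments": [
    [[0,0,0],[0,0,1]],
    [[0,0,0],[0,0,1]],
    [[0,0,0],[0,0,1]],
    [[0,0,0],[0,0,1]],
    [[0,0,0],[0,0,1]]
  ]
}}

```text
t: 12.28
eef_pos: [530.1, 162.5, 193.2]
tcp_rot: [2.909, -0.008, 2.318]
ft_force: [0.5, 0.2, -0.1]
opening: 0.212
```

Emit:
{"op": "drive_tool", "data": {
  "increments": [
    [[0,0,0],[0,0,1]],
    [[0,0,0],[0,0,1]],
    [[0,0,0],[0,0,1]],
    [[0,0,0],[0,0,1]],
    [[0,0,0],[0,0,1]]
  ]
}}

```text
t: 12.7
eef_pos: [530.1, 162.5, 193.2]
tcp_rot: [2.93, -0.097, 1.928]
ft_force: [-0.4, 0.0, -0.4]
opening: 0.208
```

Emit:
{"op": "drive_tool", "data": {
  "increments": [
    [[0,0,0],[0,0,1]],
    [[0,0,0],[0,0,1]],
    [[0,0,0],[0,0,1]],
    [[0,0,0],[0,0,1]],
    [[0,0,0],[0,0,1]]
  ]
}}

```text
t: 13.12
eef_pos: [530.1, 162.6, 193.2]
tcp_rot: [2.984, -0.171, 1.531]
ft_force: [-0.1, 0.6, -0.5]
opening: 0.208
```

Emit:
{"op": "drive_tool", "data": {
  "increments": [
    [[0,0,0],[0,0,1]],
    [[0,0,0],[0,0,1]],
    [[0,0,0],[0,0,1]],
    [[0,0,0],[0,0,1]],
    [[0,0,0],[0,0,1]]
  ]
}}

```text
t: 13.53
eef_pos: [530.1, 162.5, 193.2]
tcp_rot: [3.063, -0.219, 1.126]
ft_force: [0.6, 0.2, -0.1]
opening: 0.208
```

Emit:
{"op": "drive_tool", "data": {
  "increments": [
    [[0,0,0],[0,0,1]],
    [[0,0,0],[0,0,1]],
    [[0,0,0],[0,0,1]],
    [[0,0,0],[0,0,1]],
    [[0,0,0],[0,0,0.27]]
  ]
}}

```text
t: 13.95
eef_pos: [530.1, 162.5, 193.2]
tcp_rot: [-3.141, -0.233, 0.776]
ft_force: [-0.2, 0.0, 0.8]
opening: 0.212
```

```bash
cat >> h.py <<'E'
BY=np.radians(44.7); e=np.array([np.cos(BY),np.sin(BY),0]); nn=np.array([-np.sin(BY),np.cos(BY),0]); O=592*e-257*nn
def box(p): d=np.array(p)-O; return np.array([d@e,d@nn,p[2]]).round(1)
def w(x,y,z): return O+x*e+y*nn+np.array([0,0,z])
E
python3 - <<'E'
from h import *
s,p,r=pose(); print(box(p),s["tcp_rot"],np.round(s["joints"],3))
to(w(-100,0,150),Rt(BY,0.70))
E
```

```text
[-100.9   -0.3  193.2] [-3.14068638 -0.23263602  0.77571197] [0.107 0.35  1.895 0.218 0.725 0.751]
t 13.95 at [530.1 162.5 193.2] rpy [-3.141 -0.233  0.776] op 0.212 F [-0.2  0.   0.8] n 7
[[[-0.04, -0.0, 0.2], [0.0, 0.83, -0.01]], [[-0.06, -0.0, 0.2], [0.0, 0.83, -0.01]], [[-0.07, -0.0, 0.19], [0.0, 0.83, -0.01]], [[-0.08, -0.0, 0.19], [0.0, 0.83, -0.01]], [[-0.09, -0.0, 0.18], [0.0, 0.83, -0.01]]]
[[[-0.11, -0.0, 0.18], [0.0, 0.83, -0.01]], [[-0.12, -0.0, 0.17], [0.0, 0.83, -0.01]]]
```

Emit:
{"op": "drive_tool", "data": {
  "increments": [
    [[-0.04,0,0.2],[0,0.83,0]],
    [[-0.06,0,0.2],[0,0.83,0]],
    [[-0.07,0,0.19],[0,0.83,0]],
    [[-0.08,0,0.19],[0,0.83,0]],
    [[-0.09,0,0.18],[0,0.83,0]]
  ]
}}

```text
t: 14.37
eef_pos: [530.1, 163.6, 164.9]
tcp_rot: [-3.14, -0.54, 0.782]
ft_force: [-0.2, 0.8, 0.5]
opening: 0.211
```

Emit:
{"op": "drive_tool", "data": {
  "increments": [
    [[-0.11,0,0.18],[0,0.83,0]],
    [[-0.12,0,0.17],[0,0.83,0]],
    [[0,0,0],[0,0,0]]
  ]
}}

```text
t: 14.62
eef_pos: [528.5, 165.0, 155.0]
tcp_rot: [-3.131, -0.631, 0.781]
ft_force: [0.5, -0.1, 1.0]
opening: 0.214
```

Run:
```python
from h import *
s,p,r=pose(); print(box(p),s["tcp_rot"],np.round(s["joints"],3))
c=env.read_camera("wrist"); cv2.imwrite("pics/g_wrist.png",c["pixels"])
for x,y,z in [(0,30,116),(0,-30,116),(-115,50,116),(-115,-50,116)]: print(np.round(proj(w(x,y,z),c),0))
to(w(-97,0,127))
```

```text
[-100.3    2.5  155. ] [-3.13078001 -0.63113624  0.7812175 ] [-0.038  0.387  2.164  1.302  0.472 -0.416]
[268. 152.]
[368. 152.]
[218. 348.]
[417. 349.]
t 14.67 at [528.7 164.9 155.4] rpy [-3.129 -0.628  0.779] op 0.209 F [ 0.2 -0.8 -0.1] n 2
[[[-0.24, 0.04, 0.41], [0.0, 0.0, 0.0]], [[-0.24, 0.04, 0.41], [0.0, 0.0, 0.0]]]
```

View pics/g_wrist.png

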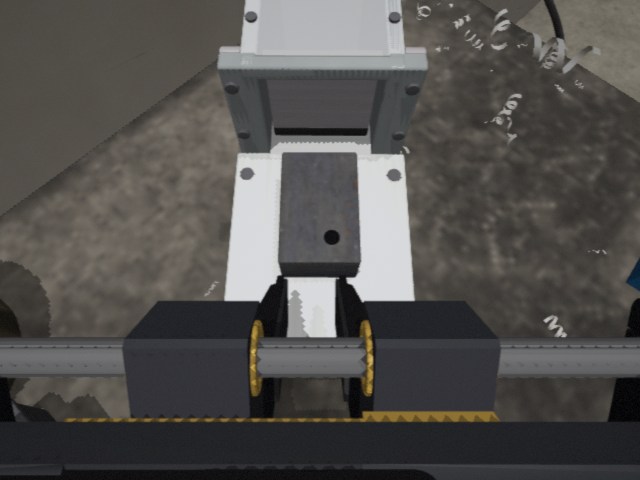

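Run:
```python
from h import *
to(w(-97,-1,127),Rt(BY,0.69),smax=0.6)
```

```text
t 14.67 at [528.7 164.9 155.4] rpy [-3.129 -0.628  0.779] op 0.209 F [ 0.2 -0.8 -0.1] n 2
[[[-0.24, 0.06, 0.41], [-0.07, 0.39, -0.01]], [[-0.25, 0.06, 0.41], [-0.07, 0.39, -0.01]]]
```

Emit:
{"op": "drive_tool", "data": {
  "increments": [
    [[-0.16,0.04,0.27],[-0.04,0.26,0]],
    [[-0.16,0.04,0.27],[-0.04,0.26,0]],
    [[-0.16,0.04,0.27],[-0.04,0.26,0]],
    [[0,0,0],[0,0,0]]
  ]
}}

```text
t: 15.0
eef_pos: [533.6, 165.5, 126.9]
tcp_rot: [-3.137, -0.691, 0.779]
ft_force: [0.4, 0.1, 0.0]
opening: 0.207
```

Run:
```python
from h import *
s,p,r=pose(); print(box(p),s["tcp_rot"],np.round(s["joints"],3))
to(w(17,-1,126),Rt(BY,0.69),smax=0.5)
```

```text
[-96.3  -0.7 126.9] [-3.1372488  -0.69070135  0.7787469 ] [-0.056  0.46   2.212  1.634  0.496 -0.778]
t 15.0 at [533.6 165.5 126.9] rpy [-3.137 -0.691  0.779] op 0.207 F [0.4 0.1 0. ] n 8
[[[0.36, 0.0, 0.3], [-0.01, -0.0, -0.0]], [[0.36, 0.0, 0.3], [-0.01, -0.0, -0.0]], [[0.36, 0.0, 0.3], [-0.01, -0.0, -0.0]], [[0.36, 0.0, 0.3], [-0.01, -0.0, -0.0]], [[0.36, 0.0, 0.3], [-0.01, -0.0, -0.0]]]
[[[0.36, 0.0, 0.3], [-0.01, -0.0, -0.0]], [[0.36, 0.0, 0.3], [-0.01, -0.0, -0.0]], [[0.36, 0.0, 0.3], [-0.01, -0.0, -0.0]]]
```

Emit:
{"op": "drive_tool", "data": {
  "increments": [
    [[0.23,0,0.19],[0,0,0]],
    [[0.2,0,0.165],[0,0,0]],
    [[0.2,0,0.165],[0,0,0]],
    [[0.2,0,0.165],[0,0,0]],
    [[0.2,0,0.165],[0,0,0]]
  ]
}}

```text
t: 15.42
eef_pos: [563.1, 194.4, 128.7]
tcp_rot: [-3.141, -0.693, 0.781]
ft_force: [-1.7, -1.4, 0.2]
opening: 0.211
```

Run:
```python
from h import *
s,p,r=pose(); print(box(p),s["tcp_rot"],np.round(s["joints"],3))
c=env.read_camera("wrist"); cv2.imwrite("pics/h_wrist.png",c["pixels"])
to(w(17,-1,126),Rt(BY,0.69),smax=0.4)
```

```text
[-55.   -0.9 128.7] [-3.14061019 -0.6929716   0.78069928] [ 0.014  0.485  2.135  1.605  0.46  -0.677]
t 15.47 at [563.9 195.  128.9] rpy [-3.141 -0.694  0.781] op 0.209 F [ 0.3  0.4 -0.3] n 6
[[[0.29, 0.0, 0.26], [-0.0, -0.01, 0.0]], [[0.29, 0.0, 0.26], [-0.0, -0.01, 0.0]], [[0.29, 0.0, 0.26], [-0.0, -0.01, 0.0]], [[0.29, 0.0, 0.26], [-0.0, -0.01, 0.0]], [[0.29, -0.0, 0.26], [-0.0, -0.01, 0.0]]]
[[[0.29, -0.0, 0.26], [-0.0, -0.01, 0.0]]]
```

View pics/h_wrist.png

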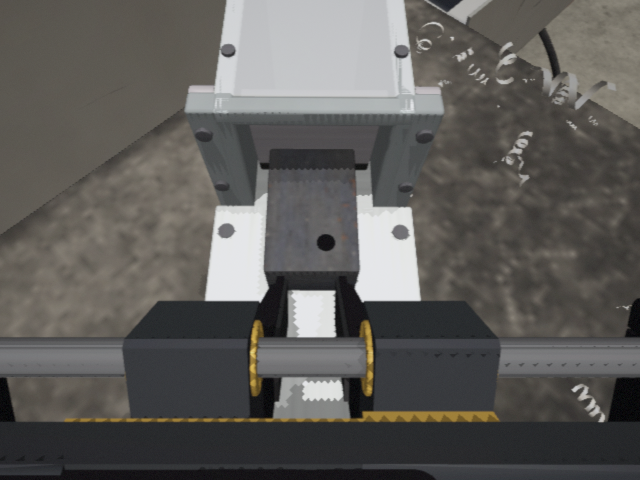

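Emit:
{"op": "drive_tool", "data": {
  "increments": [
    [[0.2,0,0.18],[0,0,0]],
    [[0.2,0,0.18],[0,0,0]],
    [[0.2,0,0.18],[0,0,0]],
    [[0.2,0,0.18],[0,0,0]],
    [[0.2,0,0.18],[0,0,0]]
  ]
}}

```text
t: 15.88
eef_pos: [591.6, 222.4, 126.6]
tcp_rot: [-3.14, -0.693, 0.779]
ft_force: [-3.6, -3.4, 2.5]
opening: 0.21
```

Run:
```python
from h import *
s,p,r=pose(); print(box(p),s["tcp_rot"],np.round(s["joints"],3))
c=env.read_camera("wrist"); cv2.imwrite("pics/i_wrist.png",c["pixels"])
to(w(17,-1,126),Rt(BY,0.69),smax=0.3)
```

```text
[-15.   -1.1 126.6] [-3.1398575  -0.69274068  0.77944313] [ 0.072  0.519  2.058  1.566  0.429 -0.577]
t 15.93 at [592.6 223.1 126.7] rpy [-3.14  -0.694  0.78 ] op 0.209 F [0.4 0.2 0.4] n 4
[[[0.19, -0.0, 0.17], [-0.0, -0.01, -0.0]], [[0.19, -0.0, 0.17], [-0.0, -0.01, -0.0]], [[0.19, -0.0, 0.17], [-0.0, -0.01, -0.0]], [[0.19, -0.0, 0.17], [-0.0, -0.01, -0.0]]]
```

View pics/i_wrist.png

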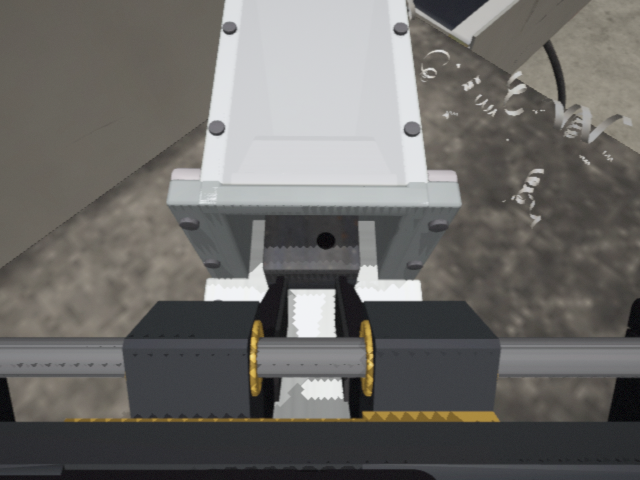

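Emit:
{"op": "drive_tool", "data": {
  "increments": [
    [[0.2,0,0.17],[0,0,0]],
    [[0.2,0,0.17],[0,0,0]],
    [[0.2,0,0.17],[0,0,0]],
    [[0.18,0,0.15],[0,0,0]]
  ]
}}

```text
t: 16.27
eef_pos: [613.5, 244.1, 126.3]
tcp_rot: [-3.14, -0.693, 0.78]
ft_force: [-1.3, -0.2, -0.1]
opening: 0.212
```

Run:
```python
from h import *
s,p,r=pose(); print(box(p),s["tcp_rot"],np.round(s["joints"],3))
c=env.read_camera("wrist"); cv2.imwrite("pics/j_wrist.png",c["pixels"])
```

```text
[ 15.8  -1.  126.3] [-3.13983065 -0.69288143  0.77967198] [ 0.112  0.544  1.996  1.514  0.409 -0.483]
```

View pics/j_wrist.png

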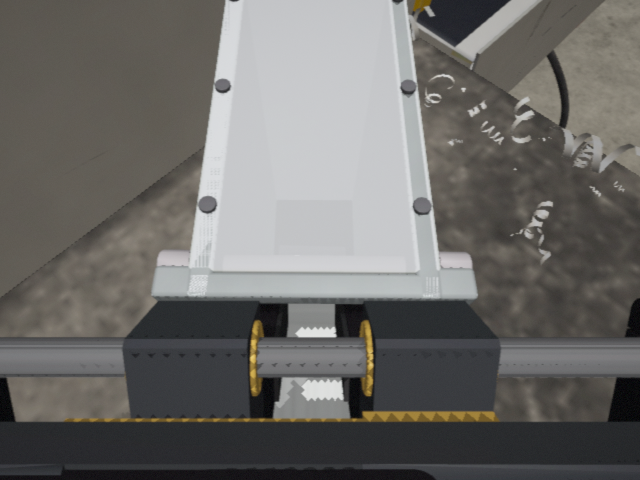

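Emit:
{"op": "drive_tool", "data": {
  "increments": [
    [[0.06,0,0.05],[0,0,0]],
    [[0,0,0],[0,0,0]],
    [[0,0,0],[0,0,0]]
  ]
}}

```text
t: 16.57
eef_pos: [614.3, 245.1, 126.1]
tcp_rot: [-3.14, -0.692, 0.78]
ft_force: [0.2, -0.4, -0.9]
opening: 0.212
```

Emit:
{"op": "drive_tool", "data": {
  "increments": [
    [[-0.35,0,-0.29],[0,0,0]],
    [[-0.6,0,-0.5],[0,0,0]],
    [[-0.7,0,-0.58],[0,0,0]],
    [[-0.7,0,-0.58],[0,0,0]],
    [[-0.7,0,-0.58],[0,0,0]]
  ]
}}

```text
t: 16.98
eef_pos: [528.9, 160.7, 126.5]
tcp_rot: [-3.14, -0.693, 0.78]
ft_force: [-0.1, 0.1, 0.1]
opening: 0.211
```

Run:
```python
from h import *
s,p,r=pose(); print(s["t"],box(p),s["tcp_rot"],np.round(s["joints"],3))
c=env.read_camera("wrist"); cv2.imwrite("pics/k_wrist.png",c["pixels"])
```

```text
16.9833 [-103.    -0.8  126.5] [-3.1402243  -0.69299651  0.77988412] [-0.068  0.457  2.226  1.649  0.502 -0.807]
```

View pics/k_wrist.png

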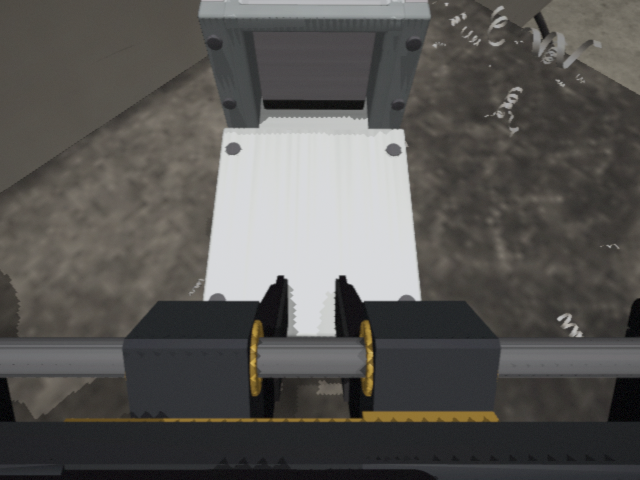

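Run:
```python
from h import *
to([457,-310,180],Rt(-0.5),smax=0.95)
```

```text
t 17.03 at [525.7 158.8 125.8] rpy [-3.138 -0.691  0.778] op 0.212 F [-0.1  0.7  0.8] n 19
[[[-0.45, 0.5, -0.5], [-0.29, -0.39, 0.81]], [[-0.43, 0.54, -0.47], [-0.29, -0.39, 0.81]], [[-0.41, 0.58, -0.45], [-0.29, -0.39, 0.81]], [[-0.39, 0.61, -0.42], [-0.29, -0.39, 0.81]], [[-0.36, 0.65, -0.39], [-0.29, -0.39, 0.81]]]
[[[-0.33, 0.68, -0.37], [-0.29, -0.39, 0.81]], [[-0.29, 0.71, -0.34], [-0.29, -0.39, 0.81]], [[-0.26, 0.73, -0.32], [-0.29, -0.39, 0.81]], [[-0.22, 0.75, -0.29], [-0.29, -0.39, 0.81]], [[-0.18, 0.77, -0.27], [-0.29, -0.39, 0.81]]]
[[[-0.14, 0.79, -0.24], [-0.29, -0.39, 0.81]], [[-0.09, 0.8, -0.22], [-0.29, -0.39, 0.81]], [[-0.05, 0.81, -0.2], [-0.29, -0.39, 0.81]], [[0.0, 0.82, -0.18], [-0.29, -0.39, 0.81]], [[0.05, 0.82, -0.16], [-0.29, -0.39, 0.81]]]
[[[0.1, 0.82, -0.15], [-0.29, -0.39, 0.81]], [[0.14, 0.81, -0.13], [-0.29, -0.39, 0.81]], [[0.19, 0.81, -0.12], [-0.29, -0.39, 0.81]], [[0.24, 0.79, -0.11], [-0.29, -0.39, 0.81]]]
```

Emit:
{"op": "drive_tool", "data": {
  "increments": [
    [[0.5,0,-0.6],[0,0,0]],
    [[-0.45,0.5,-0.5],[-0.29,-0.39,0.81]],
    [[-0.43,0.54,-0.47],[-0.29,-0.39,0.81]],
    [[-0.41,0.58,-0.45],[-0.29,-0.39,0.81]],
    [[-0.39,0.61,-0.42],[-0.29,-0.39,0.81]]
  ],
  "jaw": 0.26
}}

```text
t: 17.45
eef_pos: [515.1, 61.3, 161.6]
tcp_rot: [-3.05, -0.553, 0.464]
ft_force: [-0.1, 0.9, -0.1]
opening: 0.503
```

Emit:
{"op": "drive_tool", "data": {
  "increments": [
    [[-0.36,0.65,-0.39],[-0.29,-0.39,0.81]],
    [[-0.33,0.68,-0.37],[-0.29,-0.39,0.81]],
    [[-0.29,0.71,-0.34],[-0.29,-0.39,0.81]],
    [[-0.26,0.73,-0.32],[-0.29,-0.39,0.81]],
    [[-0.22,0.75,-0.29],[-0.29,-0.39,0.81]]
  ]
}}

```text
t: 17.87
eef_pos: [496.6, -62.4, 175.5]
tcp_rot: [-3.015, -0.36, 0.124]
ft_force: [0.5, 0.6, -0.7]
opening: 0.629
```

Run:
```python
from h import *
to([457,-310,180],Rt(-0.5),smax=0.95)
print(np.round(env.state()["joints"],2))
```

```text
t 17.87 at [496.6 -62.4 175.5] rpy [-3.015 -0.36   0.124] op 0.629 F [ 0.5  0.6 -0.7] n 10
[[[-0.21, 0.78, -0.2], [-0.29, -0.39, 0.8]], [[-0.17, 0.8, -0.17], [-0.29, -0.39, 0.8]], [[-0.12, 0.81, -0.15], [-0.29, -0.39, 0.8]], [[-0.07, 0.82, -0.13], [-0.29, -0.39, 0.8]], [[-0.02, 0.83, -0.11], [-0.29, -0.39, 0.8]]]
[[[0.03, 0.83, -0.09], [-0.29, -0.39, 0.8]], [[0.08, 0.83, -0.07], [-0.29, -0.39, 0.8]], [[0.13, 0.82, -0.05], [-0.29, -0.39, 0.8]], [[0.18, 0.82, -0.04], [-0.29, -0.39, 0.8]], [[0.23, 0.8, -0.03], [-0.29, -0.39, 0.8]]]
[-0.42  0.29  2.1   0.56  0.57  0.56]
```

Emit:
{"op": "drive_tool", "data": {
  "increments": [
    [[-0.21,0.78,-0.2],[-0.29,-0.39,0.8]],
    [[-0.17,0.8,-0.17],[-0.29,-0.39,0.8]],
    [[-0.12,0.81,-0.15],[-0.29,-0.39,0.8]],
    [[-0.07,0.82,-0.13],[-0.29,-0.39,0.8]],
    [[-0.02,0.83,-0.11],[-0.29,-0.39,0.8]]
  ]
}}

```text
t: 18.28
eef_pos: [477.4, -185.9, 177.9]
tcp_rot: [-3.05, -0.169, -0.187]
ft_force: [-0.2, 0.5, -0.8]
opening: 0.632
```

Emit:
{"op": "drive_tool", "data": {
  "increments": [
    [[0.03,0.83,-0.09],[-0.29,-0.39,0.8]],
    [[0.08,0.83,-0.07],[-0.29,-0.39,0.8]],
    [[0.13,0.82,-0.05],[-0.29,-0.39,0.8]],
    [[0.18,0.82,-0.04],[-0.29,-0.39,0.8]],
    [[0.23,0.8,-0.03],[-0.29,-0.39,0.8]]
  ]
}}

```text
t: 18.7
eef_pos: [458.5, -309.7, 180.1]
tcp_rot: [-3.141, 0.003, -0.5]
ft_force: [0.8, 0.1, -0.5]
opening: 0.629
```

Run:
```python
from h import *
c=env.read_camera("wrist"); cv2.imwrite("pics/l_wrist.png",c["pixels"])
for t in ["drill_chuck","parts_carton","oil_bottle"]: print(t,[(round(x["score"],2),np.round(x["point"],0).tolist()) for x in env.tip_of(t,c)[:2]])
c=env.read_camera("top"); cv2.imwrite("pics/l_top.png",c["pixels"])
for t in ["drill_chuck","parts_carton","oil_bottle"]: print(t,[(round(x["score"],2),np.round(x["point"],0).tolist()) for x in env.tip_of(t,c)[:2]])
to([457,-310,100],Rt(-0.5),smax=0.95)
```

```text
drill_chuck [(0.79, [454.0, -311.0, 2.0])]
parts_carton [(0.89, [412.0, -239.0, -1.0])]
oil_bottle [(0.65, [576.0, -303.0, 2.0])]
drill_chuck [(0.47, [457.0, -314.0, 3.0])]
parts_carton [(0.63, [413.0, -237.0, 3.0])]
oil_bottle [(0.78, [572.0, -298.0, -2.0])]
t 19.1 at [ 459.  -307.6  180.1] rpy [-3.139e+00  1.000e-03 -4.950e-01] op 0.631 F [-0.   0.5 -0.3] n 3
[[[-0.01, 0.04, 0.89], [-0.01, 0.01, 0.02]], [[-0.01, 0.04, 0.89], [-0.01, 0.01, 0.02]], [[-0.01, 0.03, 0.89], [-0.01, 0.01, 0.02]]]
```

View pics/l_wrist.png

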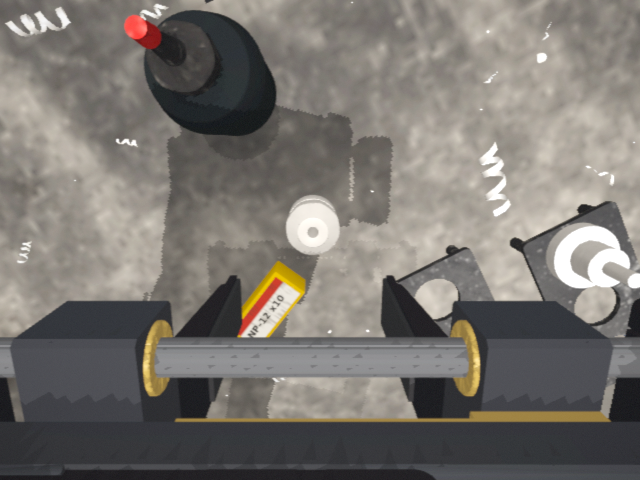

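View pics/l_top.png

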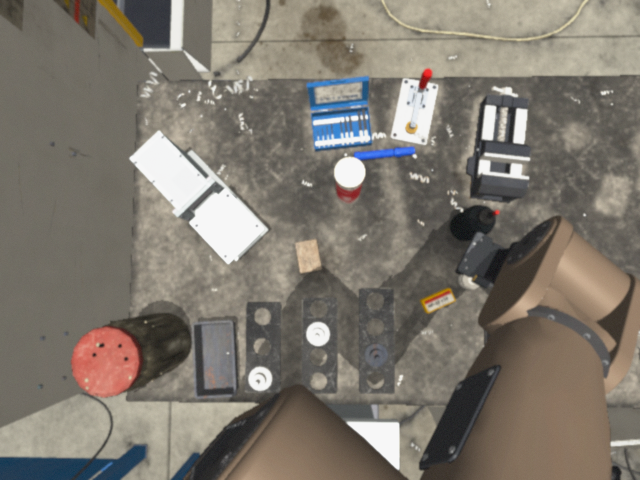

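Run:
```python
from h import *
c=env.read_camera("wrist")
im=c["pixels"]; cv2.imwrite("pics/m.png",cv2.resize(im[180:280,260:360],None,fx=6,fy=6,interpolation=cv2.INTER_CUBIC))
print(ray(313,232,c,50), proj([457,-310,50],c),proj([457,-310,0],c))
```

```text
[ 457.32070592 -307.319642     50.        ] (np.float64(316.47525206648544), np.float64(230.6716779423719)) (np.float64(315.9071840530631), np.float64(216.64273308868437))
```

View pics/m.png

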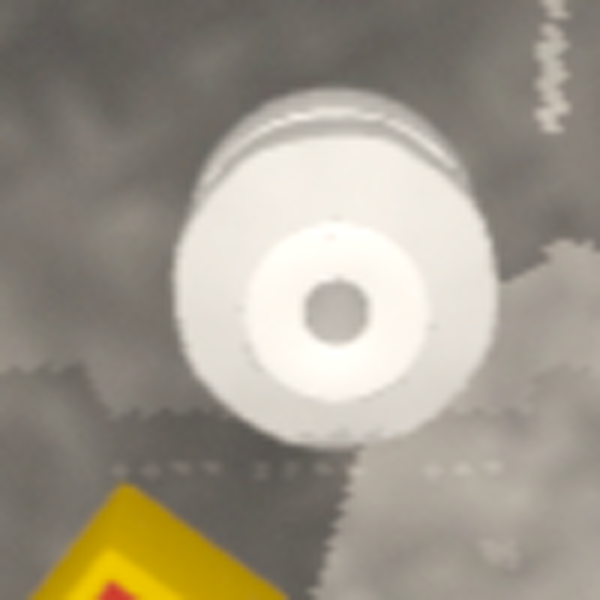

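Emit:
{"op": "drive_tool", "data": {
  "increments": [
    [[-0.01,0.03,0.9],[0,0,0]],
    [[-0.01,0.03,0.9],[0,0,0]],
    [[-0.01,0.03,0.9],[0,0,0]],
    [[0,0.01,0.9],[0,0,0]],
    [[0,0,0.9],[0,0,0]]
  ]
}}

```text
t: 19.57
eef_pos: [456.9, -309.9, 44.1]
tcp_rot: [-3.14, 0.001, -0.496]
ft_force: [0.2, 0.3, -0.8]
opening: 0.63
```

Run:
```python
from h import *
c=env.read_camera("wrist"); cv2.imwrite("pics/n.png",c["pixels"])
to([456.5,-310,10],Rt(-0.5),smax=0.95)
```

```text
t 19.62 at [ 455.2 -308.5   39.6] rpy [-3.138  0.007 -0.496] op 0.63 F [-0.8  1.9 -4.2] n 2
[[[0.03, 0.01, 0.49], [-0.02, 0.04, 0.03]], [[0.03, 0.01, 0.49], [-0.02, 0.04, 0.03]]]
```

View pics/n.png

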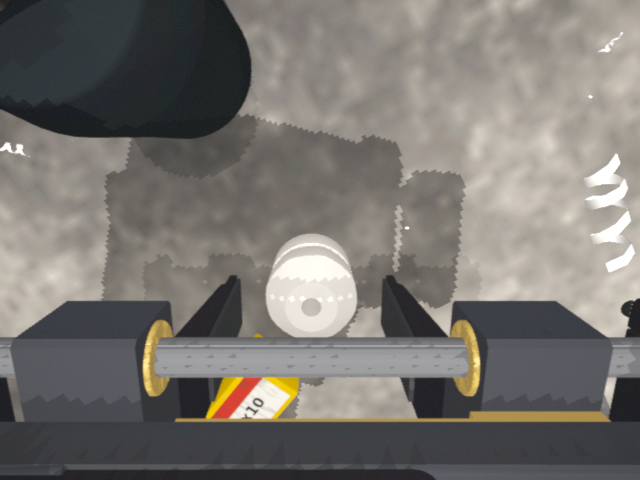

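Emit:
{"op": "drive_tool", "data": {
  "increments": [
    [[0,0,0.5],[0,0,0]],
    [[0,0,0.45],[0,0,0]],
    [[0,0,0],[0,0,0]]
  ]
}}

```text
t: 19.87
eef_pos: [456.3, -309.4, 15.2]
tcp_rot: [-3.139, 0.004, -0.496]
ft_force: [0.1, -0.3, -0.3]
opening: 0.63
```

Emit:
{"op": "drive_tool", "data": {
  "increments": [
    [[0,0,0],[0,0,0]],
    [[0,0,0],[0,0,0]],
    [[0,0,0],[0,0,0]],
    [[0,0,0],[0,0,0]],
    [[0,0,0],[0,0,0]]
  ],
  "jaw": -1
}}

```text
t: 20.28
eef_pos: [457.2, -310.5, 17.5]
tcp_rot: [-3.14, 0.0, -0.496]
ft_force: [-0.3, 0.6, 6.9]
opening: 0.414
```

Emit:
{"op": "drive_tool", "data": {
  "increments": [
    [[0,0,-0.3],[0,0,0]],
    [[0,0,-0.8],[0,0,0]],
    [[0,0,-0.9],[0,0,0]],
    [[0,0,-0.9],[0,0,0]],
    [[0,0,-0.9],[0,0,0]]
  ]
}}

```text
t: 20.7
eef_pos: [456.5, -310.3, 132.1]
tcp_rot: [-3.139, 0.002, -0.496]
ft_force: [-0.7, -0.0, -3.6]
opening: 0.412
```

Run:
```python
from h import *
c=env.read_camera("wrist"); cv2.imwrite("pics/o.png",c["pixels"])
to(w(-47,-1.5,200),Rt(BY),smax=0.95)
```

```text
t 20.75 at [ 458.1 -311.6  137.1] rpy [-3.141 -0.005 -0.496] op 0.411 F [ 1.6 -1.3  3.3] n 19
[[[-0.26, -0.88, -0.11], [0.0, -0.0, -0.84]], [[-0.2, -0.9, -0.11], [0.0, -0.0, -0.84]], [[-0.13, -0.91, -0.11], [0.0, -0.0, -0.84]], [[-0.07, -0.91, -0.11], [0.0, -0.0, -0.84]], [[-0.01, -0.92, -0.11], [0.0, -0.0, -0.84]]]
[[[0.05, -0.92, -0.11], [0.0, -0.0, -0.84]], [[0.11, -0.91, -0.11], [0.0, -0.0, -0.84]], [[0.17, -0.9, -0.11], [0.0, -0.0, -0.84]], [[0.23, -0.89, -0.11], [0.0, -0.0, -0.84]], [[0.29, -0.87, -0.11], [0.0, -0.0, -0.84]]]
[[[0.35, -0.85, -0.11], [0.0, -0.0, -0.84]], [[0.4, -0.82, -0.11], [0.0, -0.0, -0.84]], [[0.46, -0.79, -0.11], [0.0, -0.0, -0.84]], [[0.51, -0.76, -0.11], [0.0, -0.0, -0.84]], [[0.56, -0.73, -0.11], [0.0, -0.0, -0.84]]]
[[[0.61, -0.69, -0.11], [0.0, -0.0, -0.84]], [[0.65, -0.64, -0.11], [0.0, -0.0, -0.84]], [[0.7, -0.6, -0.11], [0.0, -0.0, -0.84]], [[0.73, -0.55, -0.11], [0.0, -0.0, -0.84]]]
```

View pics/o.png

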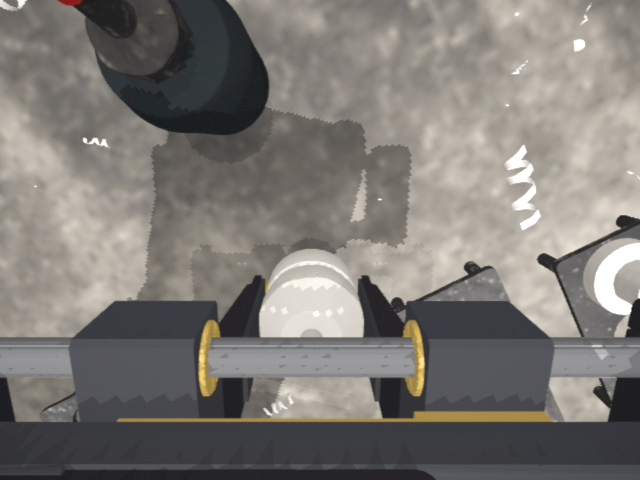

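Emit:
{"op": "drive_tool", "data": {
  "increments": [
    [[0,0,-0.9],[0,0,0]],
    [[-0.1,-0.5,-0.9],[0,0,0]],
    [[-0.26,-0.88,-0.1],[0,0,-0.84]],
    [[-0.2,-0.9,0],[0,0,-0.84]],
    [[-0.13,-0.91,0],[0,0,-0.84]]
  ]
}}

```text
t: 21.17
eef_pos: [478.7, -214.2, 188.6]
tcp_rot: [-3.139, 0.0, -0.292]
ft_force: [0.5, -0.6, -3.9]
opening: 0.41
```

Emit:
{"op": "drive_tool", "data": {
  "increments": [
    [[-0.07,-0.91,0],[0,0,-0.84]],
    [[-0.01,-0.92,0],[0,0,-0.84]],
    [[0.05,-0.92,0],[0,0,-0.84]],
    [[0.11,-0.91,0],[0,0,-0.84]],
    [[0.17,-0.9,0],[0,0,-0.84]]
  ]
}}

```text
t: 21.58
eef_pos: [508.0, -79.3, 188.4]
tcp_rot: [-3.139, 0.0, 0.045]
ft_force: [0.2, -0.2, -2.5]
opening: 0.409
```

Run:
```python
from h import *
to(w(-47,-1.5,200),Rt(BY),smax=0.95)
```

```text
t 21.58 at [508.  -79.3 188.4] rpy [-3.139  0.     0.045] op 0.409 F [ 0.2 -0.2 -2.5] n 11
[[[0.22, -0.84, -0.03], [-0.0, -0.0, -0.84]], [[0.28, -0.82, -0.03], [-0.0, -0.0, -0.84]], [[0.33, -0.8, -0.03], [-0.0, -0.0, -0.84]], [[0.39, -0.78, -0.03], [-0.0, -0.0, -0.84]], [[0.44, -0.75, -0.03], [-0.0, -0.0, -0.84]]]
[[[0.49, -0.72, -0.03], [-0.0, -0.0, -0.84]], [[0.53, -0.68, -0.03], [-0.0, -0.0, -0.84]], [[0.58, -0.65, -0.03], [-0.0, -0.0, -0.84]], [[0.62, -0.61, -0.03], [-0.0, -0.0, -0.84]], [[0.66, -0.56, -0.03], [-0.0, -0.0, -0.84]]]
[[[0.69, -0.52, -0.04], [-0.0, -0.0, -0.84]]]
```

Emit:
{"op": "drive_tool", "data": {
  "increments": [
    [[0.22,-0.84,-0.03],[0,0,-0.84]],
    [[0.28,-0.82,-0.03],[0,0,-0.84]],
    [[0.33,-0.8,-0.03],[0,0,-0.84]],
    [[0.39,-0.78,-0.03],[0,0,-0.84]],
    [[0.44,-0.75,-0.03],[0,0,-0.84]]
  ]
}}

```text
t: 22.0
eef_pos: [536.2, 47.7, 193.2]
tcp_rot: [-3.139, -0.0, 0.381]
ft_force: [0.9, -0.2, -3.8]
opening: 0.414
```

Emit:
{"op": "drive_tool", "data": {
  "increments": [
    [[0.49,-0.72,-0.03],[0,0,-0.84]],
    [[0.53,-0.68,-0.03],[0,0,-0.84]],
    [[0.58,-0.65,-0.03],[0,0,-0.84]],
    [[0.62,-0.61,-0.03],[0,0,-0.84]],
    [[0.66,-0.56,-0.03],[0,0,-0.84]]
  ]
}}

```text
t: 22.42
eef_pos: [564.4, 174.8, 198.0]
tcp_rot: [-3.139, -0.001, 0.717]
ft_force: [0.4, -1.0, -3.1]
opening: 0.412
```

Emit:
{"op": "drive_tool", "data": {
  "increments": [
    [[0.69,-0.52,0],[0,0,-0.84]],
    [[0,0,0],[0,0,0]],
    [[0,0,0],[0,0,0]]
  ]
}}

```text
t: 22.67
eef_pos: [569.6, 199.8, 197.6]
tcp_rot: [-3.139, -0.001, 0.782]
ft_force: [0.1, -1.1, -3.0]
opening: 0.409
```

Run:
```python
from h import *
c=env.read_camera("wrist"); cv2.imwrite("pics/p.png",c["pixels"])
s,p,r=pose(); print(box(p),s["joints"])
to(w(-47,-1.5,145),Rt(BY),smax=0.95)
```

```text
[-47.2  -2.3 197.7] [0.22541038 0.47719957 1.63399009 0.00284453 1.03100186 1.01406872]
t 22.72 at [569.6 198.9 197.7] rpy [-3.139e+00 -1.000e-03  7.810e-01] op 0.414 F [ 0.8  0.3 -3. ] n 2
[[[0.0, -0.01, 0.88], [-0.01, -0.0, 0.0]], [[0.0, -0.01, 0.88], [-0.01, -0.0, 0.0]]]
```

View pics/p.png

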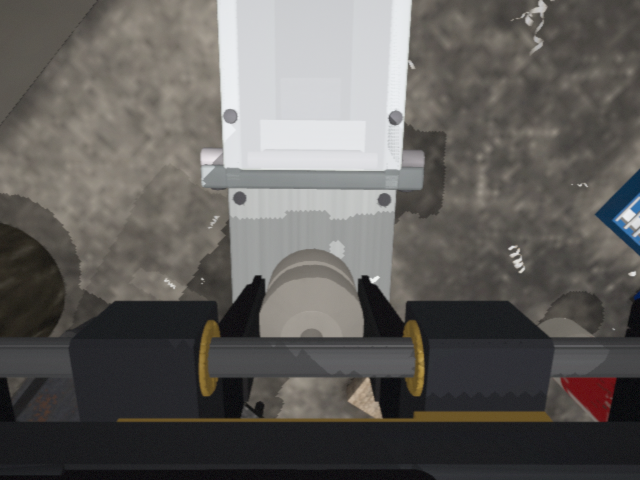

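Emit:
{"op": "drive_tool", "data": {
  "increments": [
    [[0,-0.02,0.8],[0,0,0]],
    [[0,0,0.8],[0,0,0]],
    [[0,0,0.35],[0,0,0]],
    [[0,0,0.1],[0,0,0]],
    [[0,0,0],[0,0,0]]
  ]
}}

```text
t: 23.13
eef_pos: [569.6, 198.7, 136.0]
tcp_rot: [-3.139, -0.001, 0.779]
ft_force: [0.6, 0.6, -2.8]
opening: 0.409
```

Emit:
{"op": "drive_tool", "data": {
  "increments": [
    [[0,0,0.05],[0,0,0]],
    [[0,0,0],[0,0,0]]
  ]
}}

```text
t: 23.3
eef_pos: [570.1, 199.3, 135.7]
tcp_rot: [-3.14, -0.003, 0.78]
ft_force: [0.2, -0.7, -3.0]
opening: 0.41
```

Emit:
{"op": "drive_tool", "data": {
  "increments": [
    [[0,0,0.04],[0,0,0]],
    [[0,0,0],[0,0,0]]
  ]
}}

```text
t: 23.47
eef_pos: [569.8, 199.4, 134.1]
tcp_rot: [-3.14, -0.002, 0.78]
ft_force: [0.3, 0.3, -3.2]
opening: 0.414
```

Emit:
{"op": "drive_tool", "data": {
  "increments": [
    [[0,0,0.04],[0,0,0]],
    [[0,0,0],[0,0,0]]
  ]
}}

```text
t: 23.63
eef_pos: [569.9, 199.5, 133.5]
tcp_rot: [-3.14, -0.003, 0.781]
ft_force: [-2.7, -0.5, 5.9]
opening: 0.411
```

Emit:
{"op": "drive_tool", "data": {
  "increments": [
    [[0,0,0.04],[0,0,0]],
    [[0,0,0],[0,0,0]]
  ]
}}

```text
t: 23.8
eef_pos: [570.0, 199.5, 133.4]
tcp_rot: [-3.141, -0.003, 0.781]
ft_force: [-5.3, -2.1, 17.0]
opening: 0.412
```

Emit:
{"op": "drive_tool", "data": {
  "increments": [
    [[0,0,-0.05],[0,0,0]],
    [[0,0,0],[0,0,0]],
    [[0,0,0],[0,0,0]],
    [[0,0,0],[0,0,0]]
  ],
  "jaw": 0.26
}}

```text
t: 24.13
eef_pos: [569.7, 199.4, 132.6]
tcp_rot: [-3.14, -0.002, 0.78]
ft_force: [-0.0, 0.8, -0.9]
opening: 0.61
```

Emit:
{"op": "drive_tool", "data": {
  "increments": [
    [[0,0,-0.5],[0,0,0]],
    [[0,0,-0.9],[0,0,0]],
    [[0,0,-0.8],[0,0,0]],
    [[-0.9,0,0],[0,0,0]],
    [[-0.9,0,0],[0,0.6,0]]
  ]
}}

```text
t: 24.55
eef_pos: [532.2, 161.8, 199.2]
tcp_rot: [-3.141, -0.051, 0.782]
ft_force: [0.4, 0.1, -0.8]
opening: 0.632
```

Run:
```python
from h import *
s,p,r=pose(); print(box(p),np.round(s["joints"],3))
to(w(-95,-1.5,150),Rt(BY,0.69),smax=0.9)
```

```text
[-99.9  -2.4 199.2] [0.162 0.394 1.777 0.038 0.929 0.928]
t 24.55 at [532.2 161.8 199.2] rpy [-3.141 -0.051  0.782] op 0.632 F [ 0.4  0.1 -0.8] n 9
[[[0.01, -0.0, 0.18], [-0.0, 0.89, 0.0]], [[-0.0, -0.0, 0.18], [-0.0, 0.89, 0.0]], [[-0.02, -0.0, 0.18], [-0.0, 0.89, 0.0]], [[-0.03, -0.0, 0.18], [-0.0, 0.89, 0.0]], [[-0.04, -0.0, 0.18], [-0.0, 0.89, 0.0]]]
[[[-0.06, -0.0, 0.17], [-0.0, 0.89, 0.0]], [[-0.07, -0.0, 0.17], [-0.0, 0.89, 0.0]], [[-0.08, -0.0, 0.17], [-0.0, 0.89, 0.0]], [[-0.09, -0.0, 0.16], [-0.0, 0.89, 0.0]]]
```

Emit:
{"op": "drive_tool", "data": {
  "increments": [
    [[0,0,0.18],[0,0.89,0]],
    [[0,0,0.18],[0,0.89,0]],
    [[-0.02,0,0.18],[0,0.89,0]],
    [[-0.03,0,0.18],[0,0.89,0]],
    [[-0.04,0,0.18],[0,0.89,0]]
  ],
  "jaw": -0.58
}}

```text
t: 24.97
eef_pos: [533.3, 162.6, 171.5]
tcp_rot: [-3.142, -0.409, 0.779]
ft_force: [0.2, 1.1, 0.9]
opening: 0.333
```

Emit:
{"op": "drive_tool", "data": {
  "increments": [
    [[-0.06,0,0.17],[0,0.89,0]],
    [[-0.07,0,0.17],[0,0.89,0]],
    [[-0.08,0,0.17],[0,0.89,0]],
    [[-0.09,0,0.16],[0,0.89,0]],
    [[0,0,0],[0,0,0]]
  ]
}}

```text
t: 25.38
eef_pos: [531.9, 166.2, 153.9]
tcp_rot: [-3.126, -0.616, 0.779]
ft_force: [-0.3, 0.2, -0.1]
opening: 0.207
```

Run:
```python
from h import *
s,p,r=pose(); print(box(p),np.round(s["joints"],3))
c=env.read_camera("wrist"); cv2.imwrite("pics/q.png",c["pixels"])
to(w(-92,-1.5,126.5),Rt(BY,0.69),smax=0.3)
```

```text
[-97.    1.1 153.9] [-0.031  0.392  2.148  1.249  0.469 -0.355]
t 25.43 at [532.1 166.2 154.3] rpy [-3.125 -0.613  0.777] op 0.209 F [ 0.3 -0.7  0.6] n 4
[[[-0.1, 0.02, 0.21], [-0.05, 0.24, -0.01]], [[-0.1, 0.02, 0.21], [-0.05, 0.24, -0.01]], [[-0.11, 0.02, 0.21], [-0.05, 0.24, -0.01]], [[-0.11, 0.02, 0.21], [-0.05, 0.24, -0.01]]]
```

View pics/q.png

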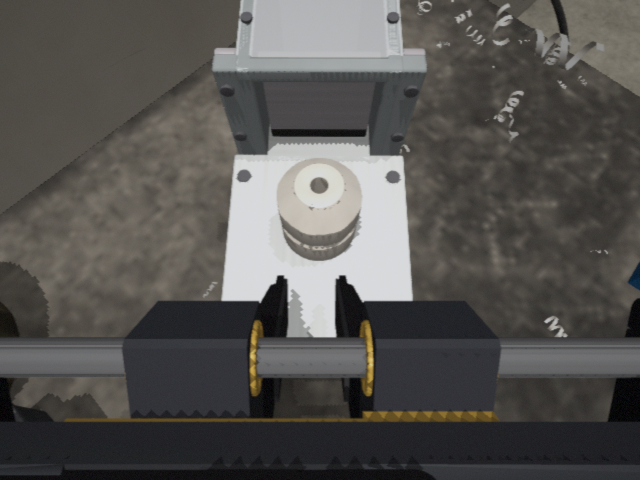

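Emit:
{"op": "drive_tool", "data": {
  "increments": [
    [[-0.1,0.03,0.21],[-0.05,0.24,0]],
    [[-0.1,0.03,0.21],[-0.05,0.24,0]],
    [[-0.11,0.02,0.21],[-0.05,0.24,0]],
    [[-0.11,0.02,0.21],[-0.05,0.24,0]],
    [[0,0,0],[0,0,0]]
  ]
}}

```text
t: 25.85
eef_pos: [537.7, 168.7, 126.3]
tcp_rot: [-3.139, -0.69, 0.777]
ft_force: [-0.1, 0.5, -0.7]
opening: 0.21
```

Emit:
{"op": "drive_tool", "data": {
  "increments": [
    [[0.18,0,0.15],[0,0,0]],
    [[0.15,0,0.125],[0,0,0]],
    [[0.15,0,0.125],[0,0,0]],
    [[0.15,0,0.125],[0,0,0]],
    [[0.15,0,0.125],[0,0,0]]
  ]
}}

```text
t: 26.27
eef_pos: [560.3, 190.4, 127.7]
tcp_rot: [3.14, -0.692, 0.78]
ft_force: [-1.7, -1.0, 1.4]
opening: 0.212
```

Run:
```python
from h import *
s,p,r=pose(); print(box(p),np.round(s["joints"],3))
c=env.read_camera("wrist"); cv2.imwrite("pics/r.png",c["pixels"])
to(w(18,-1.5,126.5),Rt(BY,0.69),smax=0.25)
```

```text
[-59.8  -1.8 127.7] [ 0.006  0.484  2.145  1.616  0.461 -0.695]
t 26.32 at [560.9 190.8 127.7] rpy [ 3.14  -0.692  0.78 ] op 0.211 F [-0.2  0.4  0.6] n 11
[[[0.18, -0.0, 0.15], [0.0, -0.0, -0.0]], [[0.18, -0.0, 0.15], [0.0, -0.0, -0.0]], [[0.18, -0.0, 0.15], [0.0, -0.0, -0.0]], [[0.18, -0.0, 0.15], [0.0, -0.0, -0.0]], [[0.18, -0.0, 0.15], [0.0, -0.0, -0.0]]]
[[[0.18, -0.0, 0.15], [0.0, -0.0, -0.0]], [[0.18, -0.0, 0.15], [0.0, -0.0, -0.0]], [[0.18, -0.0, 0.15], [0.0, -0.0, -0.0]], [[0.18, -0.0, 0.15], [0.0, -0.0, -0.0]], [[0.18, -0.0, 0.15], [0.0, -0.0, -0.0]]]
[[[0.18, -0.0, 0.15], [0.0, -0.0, -0.0]]]
```

View pics/r.png

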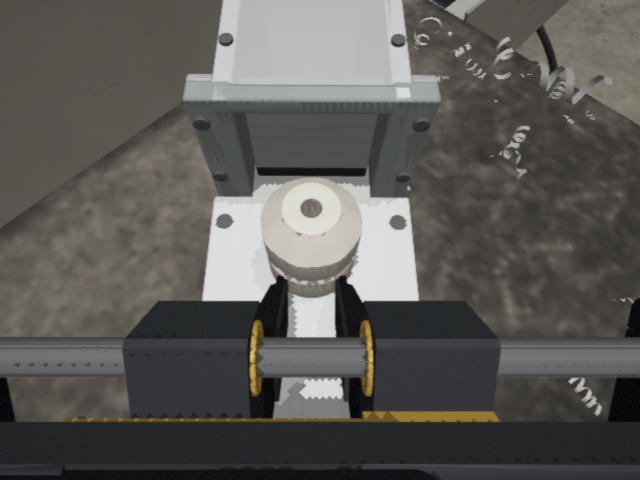

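Emit:
{"op": "drive_tool", "data": {
  "increments": [
    [[0.18,0,0.15],[0,0,0]],
    [[0.18,0,0.15],[0,0,0]],
    [[0.18,0,0.15],[0,0,0]],
    [[0.18,0,0.15],[0,0,0]],
    [[0.18,0,0.15],[0,0,0]]
  ]
}}

```text
t: 26.73
eef_pos: [585.3, 214.8, 127.1]
tcp_rot: [3.141, -0.691, 0.779]
ft_force: [-2.2, -3.1, 2.3]
opening: 0.209
```

Run:
```python
from h import *
s,p,r=pose(); print(box(p))
c=env.read_camera("wrist"); cv2.imwrite("pics/s.png",c["pixels"])
```

```text
[-24.8  -2.  127.1]
```

View pics/s.png

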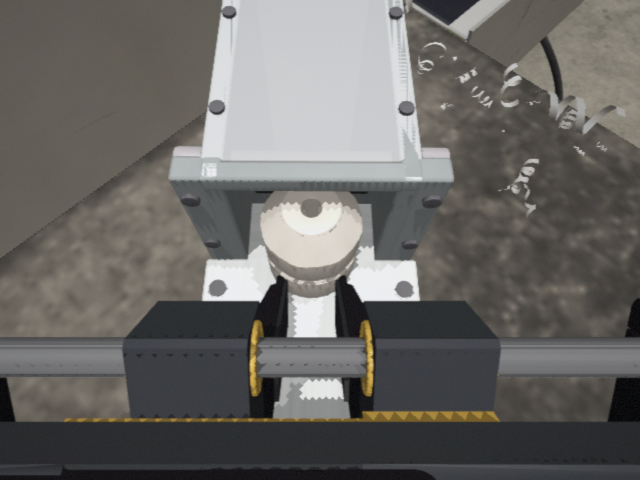

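Chuck upright at column 312, centred in the doorway, flap lifting. Continue.

Emit:
{"op": "drive_tool", "data": {
  "increments": [
    [[0.18,0,0.15],[0,0,0]],
    [[0.18,0,0.15],[0,0,0]],
    [[0.18,0,0.15],[0,0,0]],
    [[0.18,0,0.15],[0,0,0]],
    [[0.18,0,0.15],[0,0,0]]
  ]
}}

```text
t: 27.2
eef_pos: [610.3, 239.5, 127.0]
tcp_rot: [3.141, -0.692, 0.779]
ft_force: [-3.3, -2.2, 3.2]
opening: 0.209
```

Emit:
{"op": "drive_tool", "data": {
  "increments": [
    [[0.18,0,0.15],[0,0,0]],
    [[0.03,0,0.03],[0,0,0]],
    [[0,0,0],[0,0,0]],
    [[0,0,0],[0,0,0]]
  ]
}}

```text
t: 27.53
eef_pos: [615.6, 244.9, 126.6]
tcp_rot: [3.141, -0.691, 0.779]
ft_force: [-0.6, -0.0, -1.2]
opening: 0.213
```

Run:
```python
from h import *
s,p,r=pose(); print(box(p),s["tcp_rot"],s["ft_force"])
c=env.read_camera("wrist"); cv2.imwrite("pics/t.png",c["pixels"])
```

```text
[ 17.9  -1.9 126.6] [ 3.14095045 -0.69116054  0.77900687] [-0.60471402 -0.00276239 -1.22454536]
```

View pics/t.png

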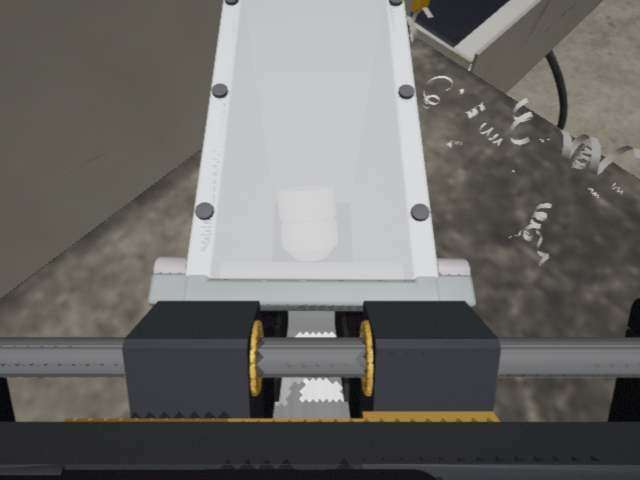

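Emit:
{"op": "drive_tool", "data": {
  "increments": [
    [[-0.35,0,-0.29],[0,0,0]],
    [[-0.6,0,-0.5],[0,0,0]],
    [[-0.7,0,-0.58],[0,0,0]],
    [[-0.7,0,-0.58],[0,0,0]],
    [[-0.7,0,-0.58],[0,0,0]]
  ]
}}

```text
t: 28.0
eef_pos: [530.0, 160.8, 127.1]
tcp_rot: [3.141, -0.692, 0.779]
ft_force: [0.4, 0.2, 0.4]
opening: 0.21
```

Emit:
{"op": "drive_tool", "data": {
  "increments": [
    [[0.3,0,-0.6],[0,0,0]],
    [[0.3,0,-0.6],[0,0,0]],
    [[0,0,0],[0,0,0]],
    [[0,0,0],[0,0,0]]
  ]
}}

```text
t: 28.33
eef_pos: [524.9, 154.7, 167.1]
tcp_rot: [3.138, -0.693, 0.78]
ft_force: [-0.5, 0.1, -0.3]
opening: 0.212
```

Run:
```python
from h import *
s,p,r=pose(); print(box(p),s["t"])
c=env.read_camera("wrist"); cv2.imwrite("pics/u.png",c["pixels"])
c=env.read_camera("top"); cv2.imwrite("pics/u_top.png",c["pixels"])
```

```text
[-110.    -2.2  167.1] 28.3333
```

View pics/u.png

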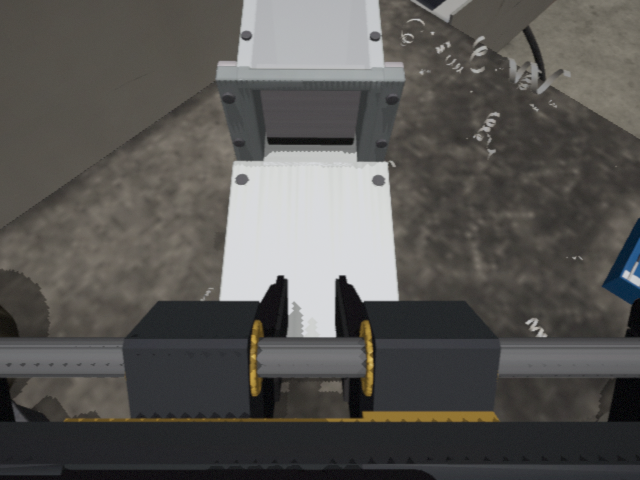

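View pics/u_top.png

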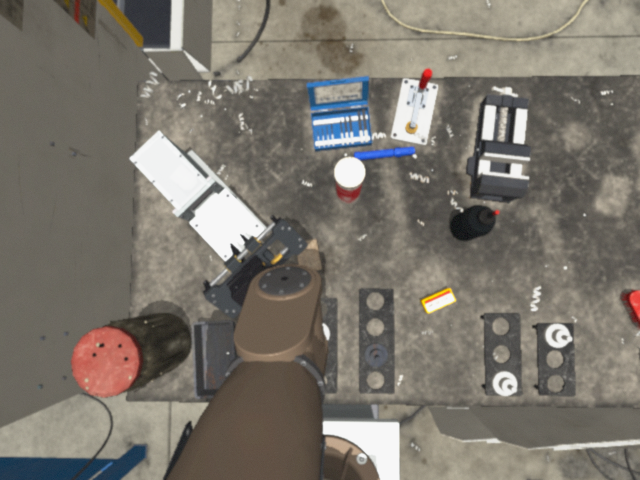

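Run:
```python
from h import *
for cam in ("top","scene"):
    c=env.read_camera(cam)
    for t in ["wood_block","grease_cartridge","oil_bottle","parts_carton"]: print(cam,t,[(round(x["score"],2),np.round(x["point"],0).tolist()) for x in env.tip_of(t,c)[:1]])
s=env.state(); print(s["t"],np.round(s["ft_force"],1),np.abs(s["qvel"]).max())
env.job_done()
```

```text
top wood_block [(0.96, [503.0, 39.0, 0.0])]
top grease_cartridge [(0.57, [641.0, -50.0, -0.0])]
top oil_bottle [(0.87, [573.0, -304.0, -0.0])]
top parts_carton [(0.9, [410.0, -237.0, 4.0])]
scene wood_block [(0.79, [509.0, 36.0, -3.0])]
scene grease_cartridge [(0.74, [644.0, -49.0, 2.0])]
scene oil_bottle []
scene parts_carton []
28.9333 [ 0.1 -0.7 -0.4] 0.0038990462412550487
the job is handed in; nothing more can be done
```

The steel block and then the drill chuck are in the dust box, and I handed the job in at about 29 s of the 72 s allowed. I set each one on the infeed plate and pushed it in with the tool leaning about 40° until it dropped over the ledge.

**Checks:**
- **Flap and plate:** After the block went in, the wrist picture showed the flap hanging shut and the plate empty before I fetched the chuck. It showed the same again after the chuck.
- **Chuck in the pit:** I saw the chuck dimly through the roof window, lying in the pit on or against the block. I took no separate picture to confirm how either one finally lies.
- **Other things:** In the last top picture the wood block, cartridge, bottle and carton were all within about 6 mm of where I first measured them, which is close to the detector's error. The scene camera agreed on the wood block and cartridge but did not report the bottle or carton; it had not reported them at the start either.
- **Forces:** The highest reading at the end of any move was about 19 N, when setting the block down. After the chuck dropped I backed the tool away, and it was touching nothing at hand-in.

**One slip:** while carrying the block I drove about 135 mm the wrong way in y before turning back. It was well above everything and touched nothing.

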